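Feed a carving blank through the sanding jig with a push stick

ROBOT

A 7-joint arm with a two-finger parallel gripper is mounted at the origin on the work surface. World frame = base frame: x ahead of the robot, y to its left, z up, the work surface at z = 0. Lengths are in m, angles in rad, forces in N, time in s.
With the tool pointing down it reaches from about 0.4 to 0.85 m from the base axis. Payload 10.4 kg.
Tool frame: the origin (TCP) lies on the centre line of the jaws, within the pads' length; the fingertips stand r.tip_extent ahead of it and the grasp point (between the pads) lies 8 mm behind it (r.tip_extent is the distance from the TCP to the fingertips, in m); z points along the fingers, y is the direction in which the jaws open and shut (so a half turn about z gives the same grasp; the last joint's range is limited). The gripper opens to 87 mm and grips with 3 to 60 N. Pads are 19 mm wide; open, the fingers measure 117 mm over their backs; the gripper's body (75 mm by 190 mm) begins 51 mm behind the grasp point.
Start: joints at [1.179, 0.332, -0.065, 1.46, 0.022, 1.35, -0.088], TCP at [0.225, -0.583, 0.234] pointing down, gripper open.
Joint ranges: [-2.6, 2.6], [-0.5, 2.12], [-1.47, 1.34], [0.16, 2.42], [-1.27, 4.41], [0.06, 2.06], [-2.6, 2.6]. Speed limits (rad/s): [2.22, 2.22, 2.79, 2.79, 3.14, 3.14, 3.14].

INTERFACE

Orientations are given as a unit quaternion [x, y, z, w].
In Python, from bench import r gives the robot as it stands.
- The arm moves only by the shell command python3 -m jog 'ROWS' [FORCE]. ROWS is JSON, a list of rows, each a list of 7 numbers: the shift along the tool's x, y, z in cm, then the turn, a rotation vector about the tool's x, y, z in rad, then the opening, from -1 (shut) to 1 (fully open). In form: [[tx, ty, tz, wx, wy, wz, jaw], ...]. A call has 1 to 20 rows; each row shifts and turns the commanded pose from where the row before left it, along the tool's axes as they then stand; what a row does not reach is not made up. A row lasts 1/8 s, in which the tool goes at most 62.5 mm and 10.7 degrees, less where a joint would pass 70% of its speed; a pose out of reach is approached as far as the arm can. A call with a gripper value outside its range is refused whole. The fingers move at their own pace and stop on an object; FORCE is the grip in N (left out, the last holds). Time passes only in rows, so rows that do not move let the fingers close. It gives the time, the measured TCP pose, the force and the opening at its end, in the units of the state.
- r.read_state(): the state, without advancing time (a new reading comes with each control period).
- r.camera(name): name is "scene" or "top" or "wrist"; returns a dict with "frame" (480x640x3 uint8, red, green, blue), "fx", "fy", "cx", "cy" (pixels), "camera_from_world" (4x4, takes a point from world to camera coordinates). Camera axes: x right, y down, z forward; pixel columns grow to the right and rows downward; lengths in m; the calibration is good to about 2 mm. A picture is of the moment at which its call begins. There is no depth.
- r.close_job(): hands the job in, once; it reports no verdict.
Trained networks look in a picture, given as the dict that the camera call returned (one of the last four; its "shot" number tells which), for a name from the list of things; names that differ only in an ending like _2 or _b are one class to them, and where a whole thing is asked for, a point or a joint stands for the part that bears it (a point fixed in the world has none). Each returns a list of dicts, best first, with "score" (0 to 1); they miss things now and then, are a little off and sometimes report something else, mostly with a low value. They report only what shows in the picture. A call takes as long as a camera call.
- r.search_frame(picture, thing): "rect" ([left, top, right, bottom] in pixels, round what is visible of it).
The state is a dict: "time": time; "joint_positions": joint angles; "joint_vel": joint speeds; "joint_torque": joint torques, N m; "ee_pos": TCP position; "eef_rot": TCP orientation; "ft_force": force on the tool from outside, world axes, zero at the start; "torque": the same for the moment, N m; "width": finger opening in m.
Only numpy, scipy, OpenCV 4.12 (cv2) and the standard library are available. Lean on these libraries where they do the work, as an engineer would, in place of code of your own. Each camera call takes 0.05 s, during which the arm holds its last target.

TASK

Set the wooden blank down on the sanding jig's infeed, lengthwise to the fence and short of the clear hood, then pick up the orange push stick and with it feed the blank along the fence under the hood until it is fully home against the dark end stop, keeping it pressed flush to the fence all the way and keeping your fingers off it from the moment its nose goes under the hood. Then lay the stick flat back on the cork mat and let go, leaving the jar, the blue tin, the glue bottle and the sharpening stone standing where they are.

Things in the scene. Friction and masses are not known exactly. Their poses are not given: they have to be found in the camera images.
- jig: Fixed sanding jig, sizes here in mm in its own frame. Origin: middle of its footprint on the bench; z up; the feed runs along its own -y, the fence is on its +x side. Wooden bed x -90 to +75, y -190 to +190, its top at z = 12. Open infeed bed: y +25 to +190. A blank that is home has its centre at x = 22.5, y = -80.
- fence (a point): Middle of the aluminium fence's inner face (jig frame x 50, y 0, z 32 mm). The face is upright, along the jig's y for the whole 380 mm; the fence is 22 thick, its top at jig z = 52.
- mouth (a point): Hood's infeed mouth (jig frame x 22.5, y 25, z 37 mm). The clear hood with dark edging covers the bed from jig y = +25 to -80: roof underside z = 74, top z = 81; its outer wall fills x -46 to -36, so the tunnel is 86 wide from wall to fence, open at both y ends. The red-brown abrasive under it is flush with the bed.
- stop (a point): Point on the dark wooden end stop's face that the blank's nose meets (jig frame x 22.5, y -130, z 37 mm). The stop is 30 thick, x -25 to +50, top at jig z = 48.
- block: Loose laminated wooden blank (pale, dark stripe lengthwise), 55 (own x) x 100 (own y) x 50 mm high (own z), about 0.13 to 0.25 kg. Origin: centre of its underside. Lies on the bench at first. End for end alike.
- stick: Loose push stick, about 0.1 kg, on the cork mat, 200 mm long. Origin: centre of its underside. It points to its own -y: orange bar 20 wide (own x -10 to +10), 24 high, y +100 (rear) to -70. Laid with its axes parallel to the jig's it is the right way round for feeding, toe on the side away from the fence.
- handle (a point): Grip point in the stick's black upright handle (stick frame 0, +40, 40 mm). Handle 20 wide (x), 60 long (y +10 to +70), up to z = 56.
- heel (a point): Middle of the stick's square heel face that pushes the blank's tail (stick frame 0, -70, 12 mm), looking to own -y. Beside it a toe 8 wide (x -10 to -2), 24 high, runs on to y = -100, to lie along the blank's outer side; the toe's inner face is at x = -2.
- mat: Fixed cork mat, 110 (own x) x 240 (own y) x 3 mm thick. Origin: centre of its underside.
- jar: Bystander: amber jar, 68 mm across, 85 high, on the bench. Origin: centre of its foot.
- tin: Bystander: blue open tin, about 72 mm across, 85 high. Origin: centre of its foot.
- glue: Bystander: white glue bottle, 52 mm across, 90 high. Origin: centre of its foot.
- stone: Bystander: grey sharpening stone, 60 (x) x 160 (y) x 25 mm. Origin: centre of its underside.

How it is judged:
On the way, in this order (a step that is already met when the one before it is completed fails the run):
1. the blank lies released on the infeed bed, lengthwise to the fence (within 30 degrees), wholly short of the hood (angle between block's own z axis and vertical below 0.08 rad and z of block in the frame of jig below 0.018 m and y of block in the frame of jig between 0.075 and 0.17 m and x of block in the frame of jig between -0.05 and 0.03 m and angle between the y axis of block and the y axis of jig, either way round below 0.52 rad and contact force between the fingers and block below 0.1 N and linear speed of block below 0.02 m/s), for 0.2 s.
2. the push stick is lifted in the fingers (contact force between the fingers and stick above 1 N and z of stick in the frame of mat above 0.015 m), for 0.1 s.
3. the blank is well under the hood, flush to the fence (within 5 mm and 4 degrees), with the stick against it in the fingers (x of block in the frame of jig above 0.0175 m and angle between the y axis of block and the y axis of jig, either way round below 0.07 rad and y of block in the frame of jig between -0.06 and 0.03 m and contact force between stick and block above 0.1 N and contact force between the fingers and stick above 1 N).
4. the blank is home against the end stop (within 5 mm), flush to the fence (x of block in the frame of jig above 0.0175 m and angle between the y axis of block and the y axis of jig, either way round below 0.07 rad and angle between block's own z axis and vertical below 0.08 rad and z of block in the frame of jig below 0.018 m and y of block in the frame of jig below -0.075 m), for 0.2 s.
At the end, for the whole second after the job is handed in: The blank stands flat on the bed, within 5 mm of the end stop, within 5 mm of the fence and parallel to it within 4 degrees; the stick lies flat on the mat with its centre within 50 mm (across) and 80 mm (along) of the mat's centre, released; both at rest (all of step 4 and linear speed of each of block, stick below 0.01 m/s and angle between stick's own z axis and vertical below 0.08 rad and z of stick in the frame of mat below 0.007 m and x of stick in the frame of mat between -0.05 and 0.05 m and y of stick in the frame of mat between -0.08 and 0.08 m and contact force between the fingers and stick below 0.1 N); the robot touches nothing.
It fails at once if fingers or arm touch the blank once its nose is under the hood (z of block in the frame of jig between 0.006 and 0.022 m and x of block in the frame of jig between -0.06 and 0.08 m and y of block in the frame of jig between -0.14 and 0.07 m and contact force between any of the fingers, the arm and block above 0.3 N).
It fails at once if the blank leaves the fence (more than 7 mm off or 6 degrees askew) once its nose is under the hood (z of block in the frame of jig between 0.006 and 0.022 m and x of block in the frame of jig between -0.06 and 0.08 m and y of block in the frame of jig between -0.14 and 0.065 m and (x of block in the frame of jig below 0.0155 m or angle between the y axis of block and the y axis of jig, either way round above 0.105 rad)).
It fails at once if the jar, tin, glue bottle or stone is shifted by more than 30 mm or tipped over (distance of any of jar, tin, glue, stone from where it was at the start of the episode above 0.03 m or angle between any of jar, tin, glue, stone's own z axis and vertical above 0.5 rad).
It also fails if it takes over 72 s, if anything falls off the work surface, if the arm or the gripper's body presses on something with over 40 N, if the wrist force passes 120 N, or if a joint passes its speed limit or range.

## Working session

There is one attempt and no reset: what is moved stays moved. The work goes in short steps, Python scripts to look and compute and a shell command to move; the robot and the scene stay as the last step left them, time stands still between calls to the robot, and variables do not carry over. Pictures are saved under pics/ and viewed, and the job is handed in when it is done.

```bash
ls; mkdir -p pics
python3 - <<'E'
from bench import r
import cv2,json
s=r.read_state()
print({k:s[k] for k in ['time','ee_pos','eef_rot','width','ft_force']}, r.tip_extent)
for n in ['scene','top','wrist']:
    p=r.camera(n); cv2.imwrite(f'pics/{n}0.png',p['frame'][:,:,::-1])
    print(n,p['fx'],p['cx'],p['cy'],p['camera_from_world'])
    for t in ['jig','block','stick','mat','jar','tin','glue','stone']:
        d=r.search_frame(p,t); print(t,[(x['rect'],round(x['score'],2)) for x in d[:2]])
E
```

```text
pics
{'time': 0.0, 'ee_pos': array([ 0.22518752, -0.5826151 ,  0.23275988]), 'eef_rot': array([ 9.83042176e-01,  1.83378222e-01, -1.59782553e-04, -6.94667255e-04]), 'width': 0.08691426181180914, 'ft_force': array([ 0.00892212, -0.55426398, -0.03392345])} 0.011
scene 511.99625436016476 320.41046252966663 235.45416286435625 [[-0.35230213  0.93587966  0.00353218  0.21950342]
 [ 0.49940388  0.19118461 -0.84501137 -0.21713192]
 [-0.79150425 -0.29593532 -0.53473668  1.43985022]
 [ 0.          0.          0.          1.        ]]
jig [([185.9, 218.5, 404.1, 308.3], 0.57)]
block [([236.5, 176.2, 284.3, 213.3], 0.9)]
stick [([465.1, 277.6, 587.1, 319.4], 0.78)]
mat [([450.2, 278.5, 595.4, 329.9], 0.74), ([465.3, 277.3, 585.8, 319.3], 0.53)]
jar [([473.2, 208.1, 515.8, 258.4], 0.94), ([190.9, 222.1, 401.4, 305.8], 0.21)]
tin [([159.4, 169.9, 193.8, 217.0], 0.61)]
glue [([473.6, 207.6, 513.3, 259.8], 0.39)]
stone [([181.0, 275.1, 279.0, 324.6], 0.66)]
top 450.8487163697268 315.5256226691389 246.38133145853735 [[-0.02622721 -0.99957719  0.01255291 -0.00717944]
 [-0.99079306  0.0243242  -0.133182
[... 343 characters left out ...]
, 211.0, 289.6], 0.97)]
jar [([153.1, 308.1, 194.5, 340.9], 0.71)]
tin [([480.7, 253.8, 523.5, 295.2], 0.92), ([324.4, 147.8, 395.5, 182.7], 0.44)]
glue [([230.5, 304.1, 255.4, 326.5], 0.83), ([239.9, 174.5, 422.0, 284.7], 0.16)]
stone [([322.4, 149.1, 397.1, 179.7], 0.67)]
wrist 336.62207898051776 318.24000913662525 239.26159811792365 [[ 3.61058655e-01 -9.32542865e-01  6.72505646e-04 -6.25407254e-01]
 [-9.01266101e-01 -3.48763643e-01  2.57066795e-01 -3.01779420e-02]
 [-2.39491260e-01 -9.34222978e-02 -9.66393404e-01  3.90407093e-01]
 [ 0.00000000e+00  0.00000000e+00  0.00000000e+00  1.00000000e+00]]
jig []
block [([51.8, 0.6, 89.3, 16.8], 0.54)]
stick []
mat []
jar []
tin []
glue []
stone []
```

View pictures.

View pics/scene0.png

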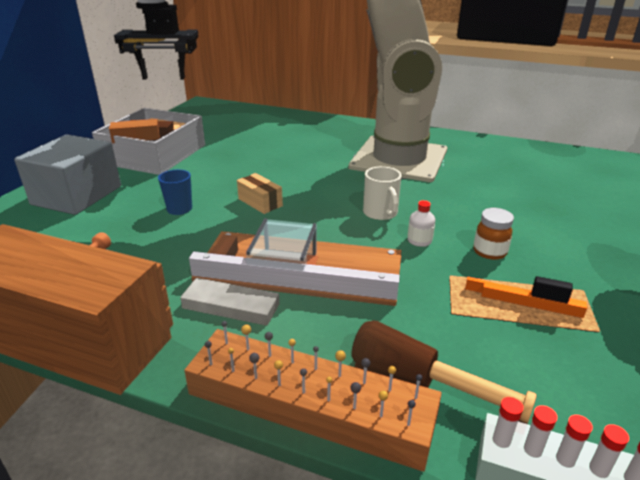

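View pics/top0.png

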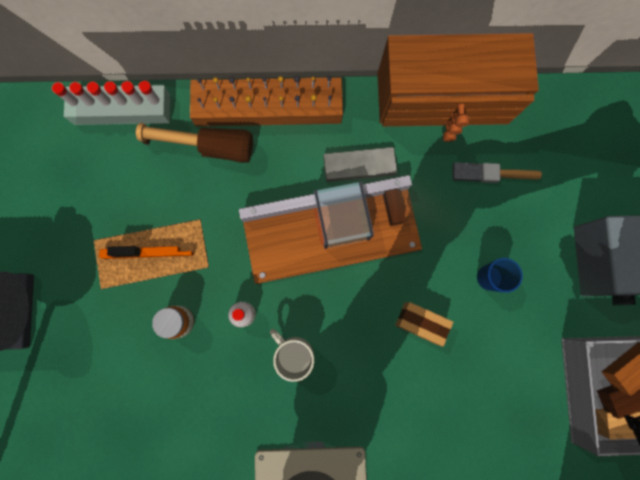

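View pics/wrist0.png

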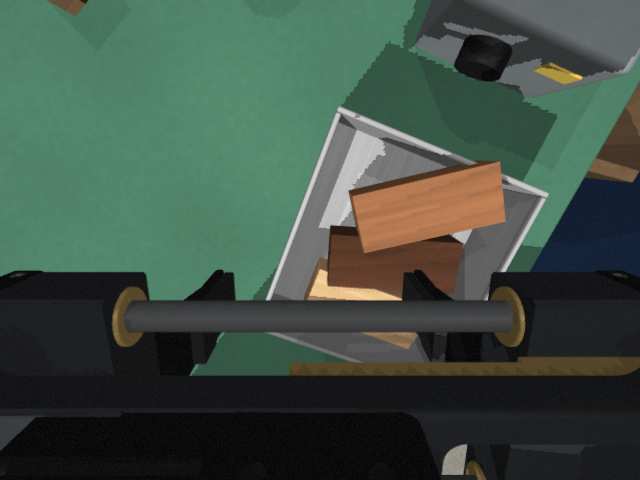

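```bash
cat > h.py <<'E'
import numpy as np,cv2
from scipy.spatial.transform import Rotation as R
from scipy.optimize import least_squares
import pickle,os
def save(p,name):
    pickle.dump({k:p[k] for k in p},open(f'pics/{name}.pkl','wb')); cv2.imwrite(f'pics/{name}.png',p['frame'][:,:,::-1])
def load(name): return pickle.load(open(f'pics/{name}.pkl','rb'))
def proj(p,X):
    X=np.atleast_2d(X); T=np.array(p['camera_from_world']); c=X@T[:3,:3].T+T[:3,3]
    return np.c_[p['fx']*c[:,0]/c[:,2]+p['cx'], p['fy']*c[:,1]/c[:,2]+p['cy']]
def back(p,uv,z):
    T=np.array(p['camera_from_world']); Rm=T[:3,:3]; o=-Rm.T@T[:3,3]
    uv=np.atleast_2d(np.array(uv,float)); d=np.c_[(uv[:,0]-p['cx'])/p['fx'],(uv[:,1]-p['cy'])/p['fy'],np.ones(len(uv))]@Rm
    t=(z-o[2])/d[:,2]; return o+d*t[:,None]
def crop(p,box,k,name):
    l,t,rr,b=box; im=p['frame'][t:b,l:rr,::-1]; im=cv2.resize(im,None,fx=k,fy=k,interpolation=cv2.INTER_CUBIC); cv2.imwrite(f'pics/{name}.png',im)
def pose(x,y,z,yaw): return np.array([x,y,z]),R.from_euler('z',yaw)
def fit(obs,z0=None,x0=(0.5,0,0),fixz=0.0,free=False):
    """obs: list of (pic, local xyz(m), uv). yaw-only pose fit"""
    def res(q):
        t=np.array([q[0],q[1],q[3] if free else fixz]); Rz=R.from_euler('z',q[2])
        return np.concatenate([(proj(p,Rz.apply(l)+t)[0]-np.array(uv)) for p,l,uv in obs])
    s=least_squares(res,list(x0)+([fixz] if free else []),loss='soft_l1'); return s.x,res(s.x).reshape(-1,2)
E
python3 - <<'E'
from h import *
from bench import r
for n in ['scene','top']:
    p=r.camera(n); save(p,n+'A')
t=load('topA'); s=load('sceneA')
crop(t,(225,165,435,295),3.8,'tjig'); crop(s,(175,210,415,315),3.3,'sjig')
crop(t,(85,210,225,300),5.6,'tstk'); crop(s,(440,265,605,335),4.8,'sstk')
crop(t,(380,290,470,360),7,'tblk'); crop(s,(220,165,300,225),8,'sblk')
E
```

```text
(no output)
```

View pics/tjig.png

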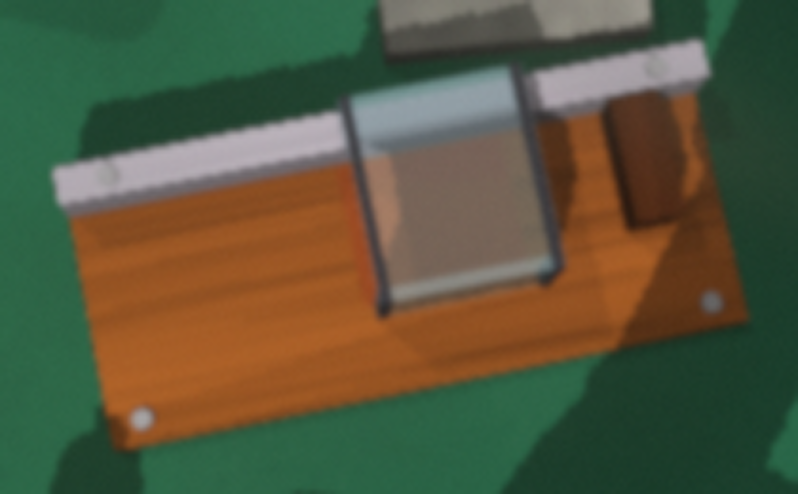

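View pics/sjig.png

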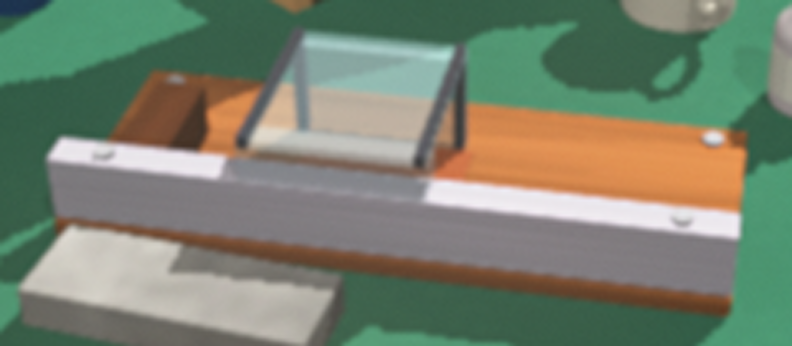

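View pics/tstk.png

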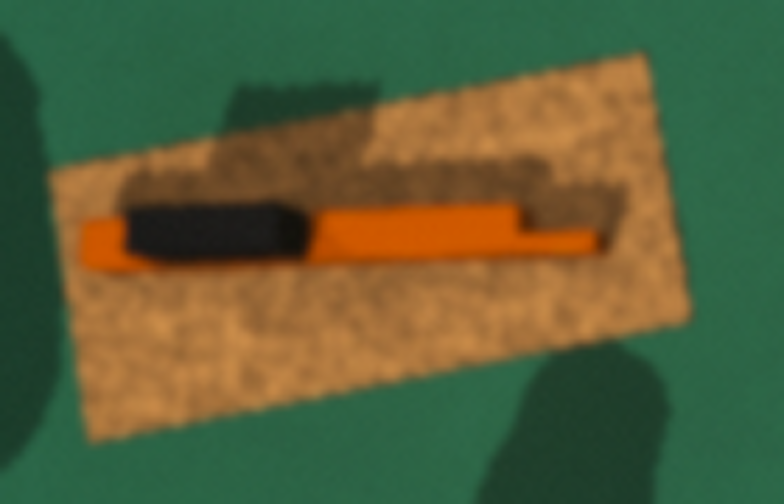

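View pics/sstk.png

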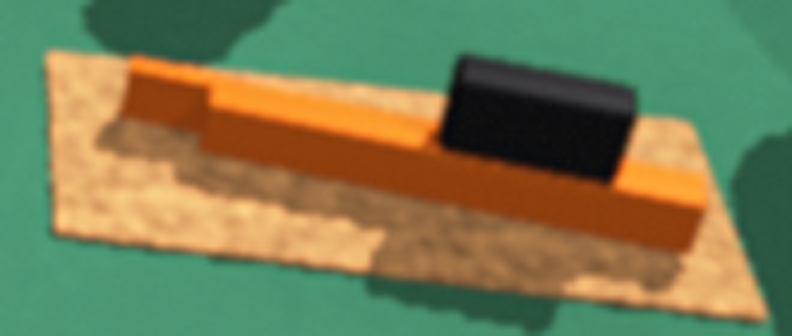

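View pics/tblk.png

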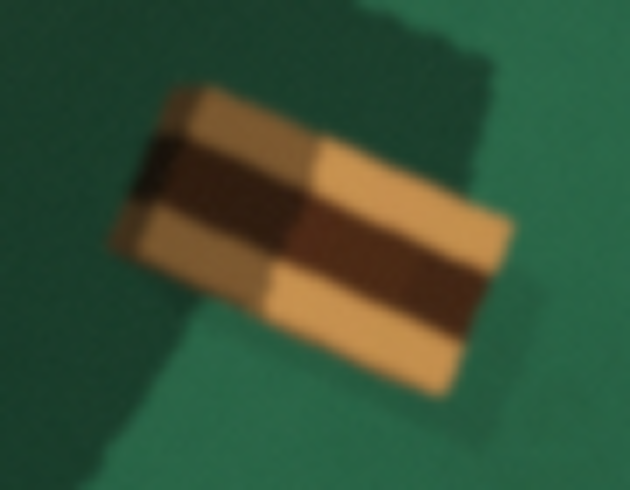

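View pics/sblk.png

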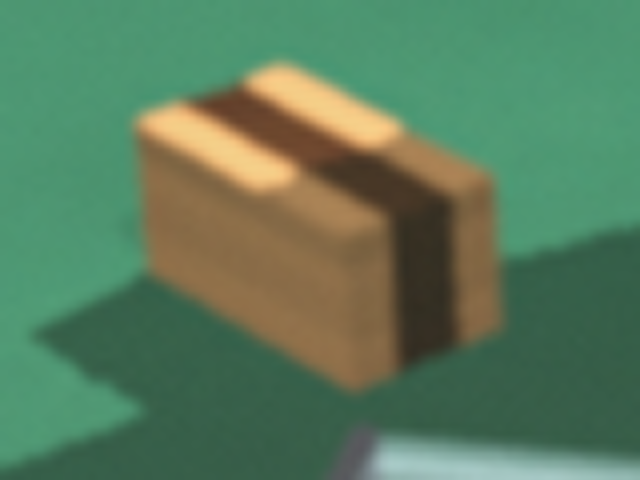

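```bash
cat > fit0.py <<'E'
from h import *
t=load('topA'); s=load('sceneA')
for p in (t,s):
    T=np.array(p['camera_from_world']); print('cam',-T[:3,:3].T@T[:3,3])
def U(o,k): return lambda u,v:((u+.5)/k-.5+o[0],(v+.5)/k-.5+o[1])
tj=U((225,165),3.8); sj=U((175,210),3.3); ts=U((85,210),5.6); ss=U((440,265),4.8); tb=U((380,290),7); sb=U((220,165),8)
m=lambda *a:np.array(a)/1000
J=[(t,m(-90,190,12),tj(118,450)),(t,m(-90,-190,12),tj(748,322)),(t,m(72,190,52),tj(53,170)),(t,m(72,-190,52),tj(702,40)),(t,m(50,190,12),tj(72,213)),
(s,m(50,-190,52),sj(62,138)),(s,m(72,-190,52),sj(48,160)),(s,m(50,190,52),sj(740,213)),(s,m(72,190,52),sj(737,238)),(s,m(75,190,0),sj(728,312)),(s,m(-90,190,12),sj(747,134)),(s,m(-90,-190,12),sj(155,70))]
for only in (None,t,s):
    x,e=fit([o for o in J if only is None or o[0] is only],x0=(.6,0,0)); print('jig',x,np.abs(e).max()); 
print(fit(J,x0=(.6,0,0),free=True)[0]); print(fit(J,x0=(.6,0,0))[1].round(1).tolist())
S=[(t,m(10,100,24),ts(82,218)),(t,m(10,-70,24),ts(521,206)),(t,m(-2,-100,24),ts(600,230)),(t,m(-10,-100,24),ts(602,250)),(t,m(-2,-70,24),ts(520,232)),
(s,m(10,-70,24),ss(212,88)),(s,m(10,100,24),ss(707,207)),(s,m(10,100,0),ss(690,253)),(s,m(10,-70,0),ss(200,150)),(s,m(-10,-100,24),ss(130,57)),(s,m(10,70,56),ss(635,92))]
for only in (None,t,s):
    x,e=fit([o for o in S if only is None or o[0] is only],x0=(.6,.3,0),fixz=.003); print('stick',x,np.abs(e).max()); 
print(fit(S,x0=(.6,.3,0),fixz=.003,free=True)[0]);print(fit(S,x0=(.6,.3,0),fixz=.003)[1].round(1).tolist())
M=[(t,m(55,120,3),ts(50,170)),(t,m(55,-120,3),ts(647,54)),(t,m(-55,-120,3),ts(690,320)),(t,m(-55,120,3),ts(90,440)),
(s,m(-55,-120,3),ss(45,52)),(s,m(55,-120,3),ss(55,234)),(s,m(55,120,3),ss(767,320)),(s,m(-55,120,3),ss(692,120))]
for only in (None,t,s):
    x,e=fit([o for o in M if only is None or o[0] is only],x0=(.6,.3,0)); print('mat',x,np.abs(e).max()); 
# block, own y along length
B=[(t,m(27.5,50,50),tb(205,86)),(t,m(27.5,-50,50),tb(517,220)),(t,m(-27.5,-50,50),tb(447,398)),(t,m(-27.5,50,50),tb(137,243)),(t,m(-27.5,50,0),tb(108,240)),
(s,m(27.5,-50,50),sb(137,120)),(s,m(27.5,50,50),sb(385,235)),(s,m(-27.5,50,50),sb(494,175)),(s,m(27.5,-50,0),sb(150,275)),(s,m(27.5,50,0),sb(358,392)),(s,m(-27.5,50,0),sb(500,325)),(s,m(-27.5,-50,50),sb(280,60))]
for only in (None,t,s):
    x,e=fit([o for o in B if only is None or o[0] is only],x0=(.4,-.2,-.3)); print('block',x,np.abs(e).max()); 
print(fit(B,x0=(.4,-.2,-.3),free=True)[0]);print(fit(B,x0=(.4,-.2,-.3))[1].round(1).tolist())
print('jar',back(t,(172,322),.085),'glue',back(t,(239,314),.09),'tin',back(t,(500,276),.085),'mug',back(t,(294,358),.09))
E
python3 fit0.py
```

```text
cam [ 0.41199426 -0.0053407   1.00745255]
cam [1.32541561 0.26218604 0.58568645]
jig [ 0.58853489 -0.05651858  0.17534638] 2.182709215654711
jig [ 0.58870029 -0.05667814  0.17520038] 1.1607497038939698
jig [ 0.58836939 -0.05647806  0.17550676] 2.1204202404308035
[ 0.58818994 -0.05665465  0.17567854 -0.00081273]
[[-1.1, 0.3], [0.7, -0.1], [0.0, -0.7], [0.3, -0.1], [-0.4, 1.2], [-0.4, -0.4], [-0.9, -0.4], [0.2, -0.0], [0.3, -0.0], [0.5, 2.2], [0.2, -1.0], [-0.4, -0.4]]
stick [0.54006715 0.3496824  0.0195347 ] 4.2872810072234415
stick [0.54126155 0.34984732 0.01194525] 0.5855941443594759
stick [0.53793097 0.34973535 0.01477438] 3.6592231935456425
[0.54077423 0.34931787 0.0137866  0.00481044]
[[0.2, 1.0], [0.2, -0.3], [-0.1, 0.3], [-0.4, 0.3], [0.4, 0.5], [-1.0, 2.8], [0.4, -0.8], [-0.0, 0.5], [-0.9, 0.5], [-0.1, -0.6], [1.2, 4.3]]
mat [0.54040354 0.34608752 0.17590257] 0.6122538979947194
mat [0.54006154 0.34682195 0.17376166] 0.2691755883651581
mat [0.54121471 0.34561714 0.17824439] 0.46040714532318816
block [ 0.37098925 -0.24875474 -0.44619752] 4.909764220187526
block [ 0.37176574 -0.24909225 -0.46097148] 0.8977831388200457
block [ 0.36951619 -0.24897007 -0.42766347] 4.23989090631062
[ 0.37161921 -0.24833801 -0.44724313  0.00128744]
[[0.3, -0.1], [-0.4, 0.3], [-0.2, -0.8], [0.0, 1.6], [-0.3, 1.1], [-0.4, 0.4], [-4.9, 0.4], [0.3, 0.2], [-0.2, -0.3], [-0.3, 0.1], [0.3, 0.5], [0.3, 0.9]]
jar [[0.38931598 0.2724436  0.085     ]] glue [[0.40173604 0.13718109 0.09      ]] tin [[ 0.46485675 -0.39795337  0.085     ]] mug [[0.31240123 0.02852141 0.09      ]]
```

```bash
cat >> h.py <<'E'
def goal(xyz,yaw,alt=0):
    """TCP goal xyz, jaw(y tool) axis along direction whose angle is that of local +x of an object with yaw. prints turn then shift (cm) in tool axes after turn"""
    from bench import r
    s=r.read_state(); Rc=R.from_quat(s['eef_rot']); best=None
    for k in (0,1):
        a=yaw+k*np.pi; y=np.array([np.cos(a),np.sin(a),0]); z=np.array([0,0,-1.]); x=np.cross(y,z)
        Rt=R.from_matrix(np.c_[x,y,z]); w=(Rc.inv()*Rt).as_rotvec()
        if best is None or (np.linalg.norm(w)<np.linalg.norm(best[0]))!=bool(alt): best=(w,Rt)
    w,Rt=best; d=np.array(xyz)-s['ee_pos']
    print('t',round(s['time'],2),'ee',s['ee_pos'].round(4),'w',s['width'].round(4) if hasattr(s['width'],'round') else s['width'],'F',np.round(s['ft_force'],1),'q7',np.round(s['joint_positions'][6],2))
    print('turn',w.round(3),'shift cm after turn',(Rt.inv().apply(d)*100).round(2),'| before turn',(Rc.inv().apply(d)*100).round(2))
JX=np.array([.5887,-.0566]); JY=.1755
def J2W(x,y): c,s=np.cos(JY),np.sin(JY); return np.array([JX[0]+c*x-s*y,JX[1]+s*x+c*y])
E
python3 -c "
from h import *
goal((.3715,-.249,.15),-.455); goal((.3715,-.249,.029),-.455)"
```

```text
t 1.45 ee [ 0.2253 -0.583   0.2336] w 0.0868805273390025 F [ 0.1 -0.4 -0.4] q7 -0.09
turn [ 0.     0.    -0.747] shift cm after turn [36.43 -1.55  8.36] | before turn [ 25.67 -25.89   8.36]
t 1.45 ee [ 0.2253 -0.583   0.2336] w 0.0868805273390025 F [ 0.1 -0.4 -0.4] q7 -0.09
turn [ 0.     0.    -0.747] shift cm after turn [36.43 -1.55 20.46] | before turn [ 25.67 -25.89  20.46]
```

```bash
python3 -m jog '[[0,0,0,0,0,-0.125,1],[0,0,0,0,0,-0.125,1],[0,0,0,0,0,-0.125,1],[0,0,0,0,0,-0.125,1],[0,0,0,0,0,-0.125,1],[0,0,0,0,0,-0.122,1],[3,0,0,0,0,0,1],[3.5,0,0,0,0,0,1],[3.5,0,0,0,0,0,1],[3.5,0,0,0,0,0,1],[3.5,0,0,0,0,0,1],[3.5,-1.5,1.5,0,0,0,1],[3.5,0,1.5,0,0,0,1],[3.5,0,1.5,0,0,0,1],[3.5,0,1.5,0,0,0,1],[3.5,0,1.5,0,0,0,1],[1.9,0,0.8,0,0,0,1],[0,0,0,0,0,0,1]]' 30
python3 - <<'E'
from h import *
from bench import r
goal((.3715,-.249,.15),-.455)
p=r.camera('wrist'); save(p,'w1')
print(r.search_frame(p,'block')[:1])
print(proj(p,np.array([(R.from_euler('z',-.455).apply([a,b,.05])+[.3715,-.249,0]) for a in(-.0275,.0275) for b in(-.05,.05)])))
E
```

```text
time: 3.7
ee_pos: [0.3721, -0.2483, 0.1503]
eef_rot: [0.848, 0.53, -0.0, -0.0]
ft_force: [0.1, -0.3, 0.3]
width: 0.0871
t 3.7 ee [ 0.3721 -0.2483  0.1503] w 0.08712686012615097 F [ 0.1 -0.3  0.3] q7 0.02
turn [-0.    -0.     0.003] shift cm after turn [-0.09 -0.03  0.03] | before turn [-0.09 -0.03  0.03]
[{'rect': [279.0, 177.3, 357.0, 300.6], 'score': 0.72}]
[[282.66240519 303.96161768]
 [279.41712752 180.19057985]
 [349.95842947 304.15173675]
 [353.66190476 180.42778656]]
```

View pics/w1.png

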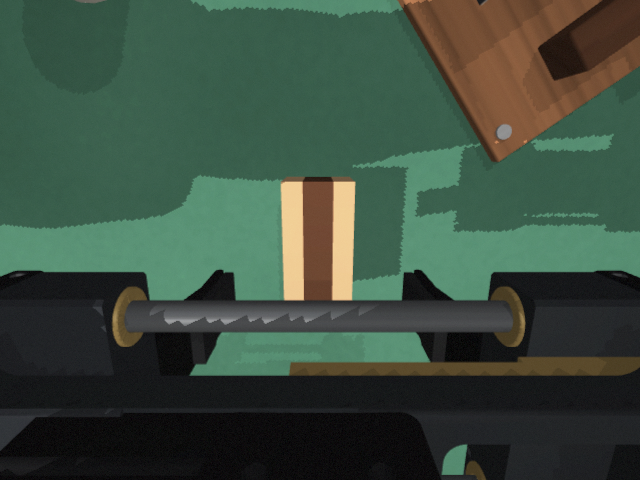

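The blank shows at columns 281–355, far top edge at row 181, within 2 px of the prediction and centred between the fingers. I'll descend and grip.

```bash
python3 -m jog '[[0,0,2.5,0,0,0,1],[0,0,2.5,0,0,0,1],[0,0,2.5,0,0,0,1],[0,0,2.5,0,0,0,1],[0,0,2.1,0,0,0,1],[0,0,0,0,0,0,1],[0,0,0,0,0,0,-1],[0,0,0,0,0,0,-1],[0,0,0,0,0,0,-1],[0,0,0,0,0,0,-1],[0,0,0,0,0,0,-1],[0,0,0,0,0,0,-1]]' 30
python3 -c "
from h import *
x=J2W(0,.125); goal((*x,.10),JY); goal((*x,.041),JY)
x=J2W(-.002,.125);print(x)"
```

```text
time: 5.3
ee_pos: [0.3719, -0.2496, 0.0298]
eef_rot: [0.848, 0.529, -0.0, 0.0]
ft_force: [-1.9, 0.9, 6.5]
width: 0.0547
t 5.3 ee [ 0.3719 -0.2496  0.0298] w 0.05470206232676763 F [-1.9  0.9  6.5] q7 -0.07
turn [ 0.     0.    -0.631] shift cm after turn [27.71 24.72 -7.02] | before turn [36.96  3.63 -7.02]
t 5.3 ee [ 0.3719 -0.2496  0.0298] w 0.05470206232676763 F [-1.9  0.9  6.5] q7 -0.07
turn [ 0.     0.    -0.631] shift cm after turn [27.71 24.72 -1.12] | before turn [36.96  3.62 -1.12]
[0.56490566 0.06613072]
```

```bash
python3 -m jog '[[0,0,-2,0,0,0,-1],[0,0,-4,0,0,0,-1],[0,0,-4,0,0,0,-1],[0,0,-4,0,0,-0.1,-1],[0,0,0,0,0,-0.12,-1],[0,0,0,0,0,-0.12,-1],[0,0,0,0,0,-0.12,-1],[0,0,0,0,0,-0.12,-1],[2,1.8,0,0,0,-0.051,-1],[3,2.7,0,0,0,0,-1],[3,2.7,0,0,0,0,-1],[3,2.7,0,0,0,0,-1],[3,2.7,0,0,0,0,-1],[3,2.7,0,0,0,0,-1],[3,2.7,0,0,0,0,-1],[3,2.7,0,0,0,0,-1],[3,2.7,0,0,0,0,-1],[1.7,1.3,0,0,0,0,-1],[0,0,0,0,0,0,-1]]' 30
python3 - <<'E'
from h import *
from bench import r
x=J2W(0,.125); goal((*x,.041),JY)
p=r.camera('top'); save(p,'t2');crop(p,(225,165,435,295),3.8,'t2c')
p=r.camera('wrist'); save(p,'w2')
E
```

```text
time: 7.68
ee_pos: [0.5675, 0.069, 0.1691]
eef_rot: [0.641, 0.768, 0.0, -0.001]
ft_force: [-0.3, 0.5, -1.7]
width: 0.0547
t 7.67 ee [0.5675 0.069  0.1691] w 0.05470293113462417 F [-0.3  0.5 -1.7] q7 -0.2
turn [-0.    -0.002  0.004] shift cm after turn [-0.24 -0.1  12.81] | before turn [-0.27 -0.1  12.81]
```

View pics/w2.png

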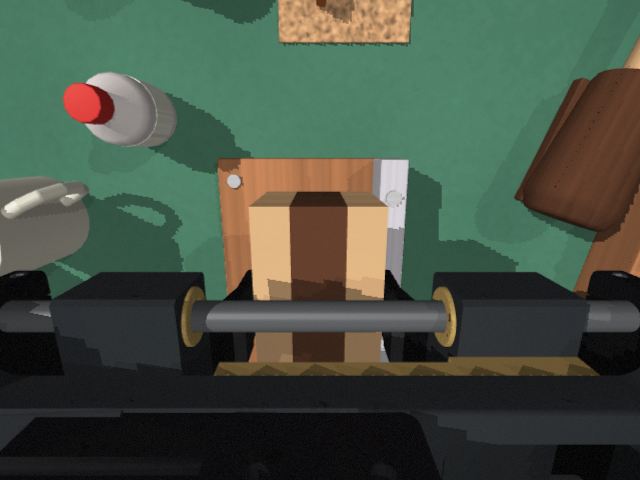

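View pics/t2.png

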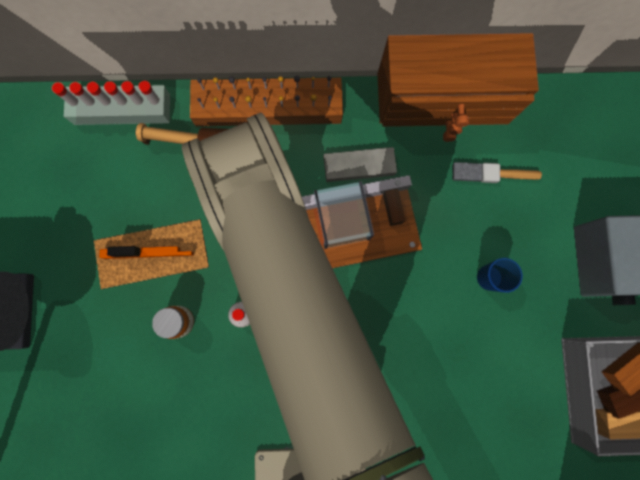

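Run:
```python
from h import *
p=load('w2')
for l in [(-.09,.19,.012),(.072,.19,.052),(.05,.19,.052),(.05,.19,.012),(.05,.1,.052)]:
    print(l,proj(p,[*J2W(l[0],l[1]),l[2]]).round(1))
crop(p,(200,130,430,300),3.4,'w2c')
```

```text
(-0.09, 0.19, 0.012) [[215.3 156.4]]
(0.072, 0.19, 0.052) [[408.6 158. ]]
(0.05, 0.19, 0.052) [[380.3 157.9]]
(0.05, 0.19, 0.012) [[372.3 156.8]]
(0.05, 0.1, 0.052) [[374.9 267.3]]
```

View pics/w2c.png

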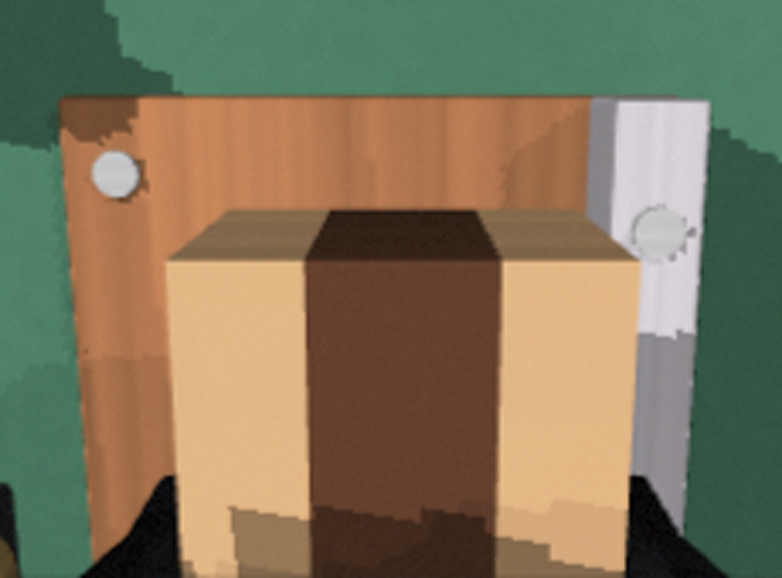

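```bash
python3 -m jog '[[-0.24,-0.6,2.5,0,0,0,-1],[0,0,2.5,0,0,0,-1],[0,0,2.5,0,0,0,-1],[0,0,2.5,0,0,0,-1],[0,0,1.5,0,0,0,-1],[0,0,0.9,0,0,0,-1],[0,0,0.2,0,0,0,-1],[0,0,0,0,0,0,-1],[0,0,0,0,0,0,-1]]' 30
python3 - <<'E'
from h import *
from bench import r
x=J2W(-.005,.125); goal((*x,.042),JY)
E
```

```text
time: 8.9
ee_pos: [0.5626, 0.0624, 0.0442]
eef_rot: [0.642, 0.767, 0.0, 0.0]
ft_force: [0.8, 0.4, -1.9]
width: 0.0551
t 8.9 ee [0.5626 0.0624 0.0442] w 0.05510374294941882 F [ 0.8  0.4 -1.9] q7 -0.28
turn [0.001 0.    0.001] shift cm after turn [ 0.33 -0.01  0.22] | before turn [ 0.33 -0.01  0.22]
```

```bash
python3 -m jog '[[0.3,0,0.1,0,0,0,-1],[0,0,0.1,0,0,0,-1],[0,0,0,0,0,0,-1],[0,0,0,0,0,0,0.45],[0,0,0,0,0,0,0.45],[0,0,0,0,0,0,0.45],[0,0,0,0,0,0,0.45]]' 30
python3 - <<'E'
from h import *
from bench import r
x=J2W(-.005,.125); goal((*x,.042),JY)
E
```

```text
time: 9.78
ee_pos: [0.5616, 0.0652, 0.0415]
eef_rot: [0.642, 0.766, -0.0, 0.0]
ft_force: [-0.7, 1.1, 0.4]
width: 0.0631
t 9.78 ee [0.5616 0.0652 0.0415] w 0.06311862895293721 F [-0.7  1.1  0.4] q7 -0.28
turn [-0.  0.  0.] shift cm after turn [ 0.03  0.04 -0.05] | before turn [ 0.03  0.04 -0.05]
```

```bash
python3 -m jog '[[0,0,-1.5,0,0,0,0.45],[0,0,-2.5,0,0,0,0.45],[0,0,-3,0,0,0,-1],[0,0,-2,0,0,0,-1],[0,-2.8,0,0,0,0,-1],[0,-3,0,0,0,0,-1],[0,0,0,0,0,0,-1]]' 30
python3 - <<'E'
from h import *
from bench import r
x=J2W(-.062,.125); goal((*x,.042),JY)
p=r.camera('wrist'); save(p,'w3')
p=r.camera('scene'); save(p,'s3'); crop(p,(175,190,415,315),3.3,'s3c')
E
```

```text
time: 10.65
ee_pos: [0.5033, 0.0546, 0.132]
eef_rot: [0.642, 0.766, -0.001, 0.001]
ft_force: [1.5, -0.4, 0.3]
width: 0.0213
t 10.65 ee [0.5033 0.0546 0.132 ] w 0.021299410529976904 F [ 1.5 -0.4  0.3] q7 -0.17
turn [-0.     0.002  0.   ] shift cm after turn [0.06 0.27 9.  ] | before turn [0.07 0.27 9.  ]
```

View pics/w3.png

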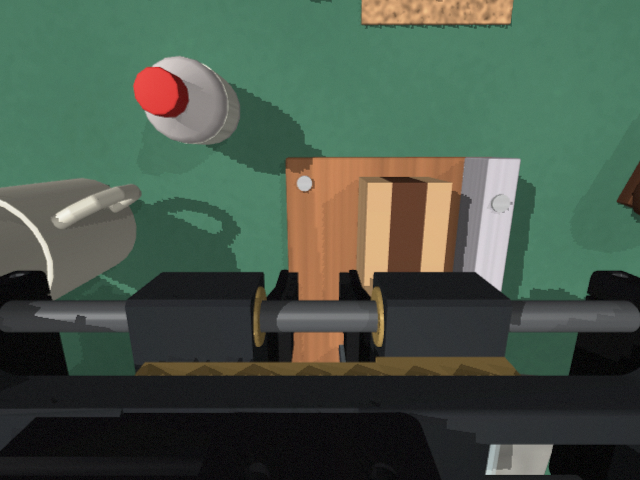

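View pics/s3c.png

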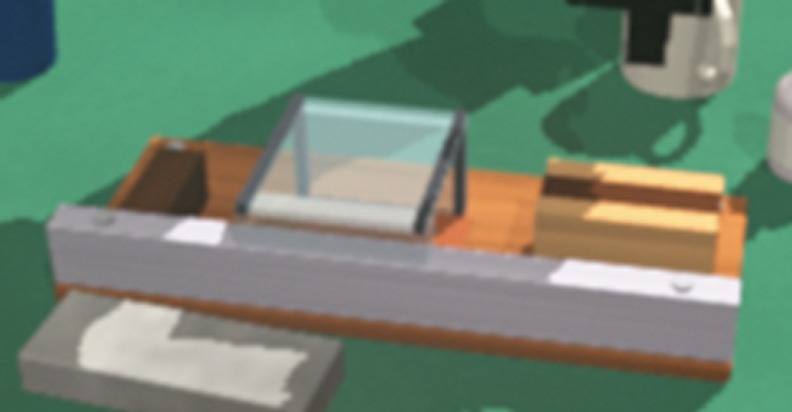

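```bash
python3 -m jog '[[0,0,2.5,0,0,0,-1],[0,0,2.5,0,0,0,-1],[0,0,2.5,0,0,0,-1],[0,0,1.5,0,0,0,-1],[0,0,0,0,0,0,-1],[0,1,0,0,0,0,-1],[0,0.8,0,0,0,0,-1],[0,0.6,0,0,0,0,-1],[0,0.6,0,0,0,0,-1],[0,0.6,0,0,0,0,-1],[0,0,0,0,0,0,-1]]' 30
python3 - <<'E'
from h import *
from bench import r
x=J2W(-.020,.125); goal((*x,.042),JY)
p=r.camera('wrist'); save(p,'w4')
E
```

```text
time: 12.12
ee_pos: [0.5405, 0.0617, 0.0415]
eef_rot: [0.642, 0.767, 0.0, 0.0]
ft_force: [0.1, -1.0, -0.1]
width: 0.0002
t 12.12 ee [0.5405 0.0617 0.0415] w 0.00016641321533598355 F [ 0.1 -1.  -0.1] q7 -0.28
turn [ 0.001 -0.     0.   ] shift cm after turn [ 0.02  0.68 -0.05] | before turn [ 0.02  0.68 -0.05]
```

View pics/w4.png

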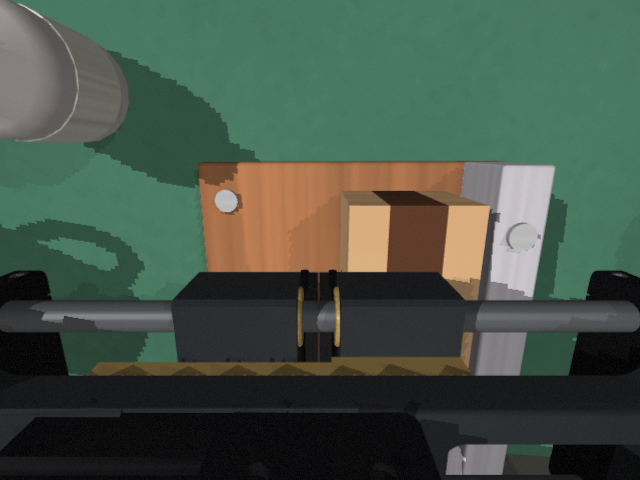

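```bash
python3 -m jog '[[0,0.3,0,0,0,0,-1],[0,0.2,0,0,0,0,-1],[0,0,0,0,0,0,-1]]' 30; python3 -m jog '[[0,0.2,0,0,0,0,-1],[0,0,0,0,0,0,-1]]' 30; python3 -m jog '[[0,0.2,0,0,0,0,-1],[0,0,0,0,0,0,-1]]' 30
```

```text
time: 12.55
ee_pos: [0.545, 0.0624, 0.0415]
eef_rot: [0.642, 0.767, 0.0, 0.0]
ft_force: [-0.2, -0.0, 0.5]
width: 0.0004
time: 12.8
ee_pos: [0.547, 0.0627, 0.0415]
eef_rot: [0.642, 0.767, 0.0, 0.0]
ft_force: [0.3, -1.0, -0.8]
width: 0.0003
time: 13.05
ee_pos: [0.549, 0.063, 0.0416]
eef_rot: [0.642, 0.767, 0.0, 0.0]
ft_force: [-0.1, -0.2, -0.2]
width: 0.0006
```

```bash
python3 -m jog '[[0,0.2,0,0,0,0,-1],[0,0,0,0,0,0,-1]]' 30; python3 -m jog '[[0,0.2,0,0,0,0,-1],[0,0,0,0,0,0,-1]]' 30
python3 - <<'E'
from h import *
from bench import r
x=J2W(-.020,.125); goal((*x,.042),JY)
p=r.camera('wrist'); save(p,'w5')
E
```

```text
time: 13.3
ee_pos: [0.55, 0.0631, 0.0414]
eef_rot: [0.642, 0.766, -0.001, -0.001]
ft_force: [-5.2, -1.7, 3.5]
width: 0.0005
time: 13.55
ee_pos: [0.5501, 0.0631, 0.0413]
eef_rot: [0.642, 0.767, -0.003, -0.002]
ft_force: [-17.3, -3.4, 13.1]
width: 0.0008
t 13.55 ee [0.5501 0.0631 0.0413] w 0.0007663766556624903 F [-17.3  -3.4  13.1] q7 -0.28
turn [-0.006  0.001  0.   ] shift cm after turn [ 0.04 -0.29 -0.07] | before turn [ 0.04 -0.29 -0.07]
```

View pics/w5.png

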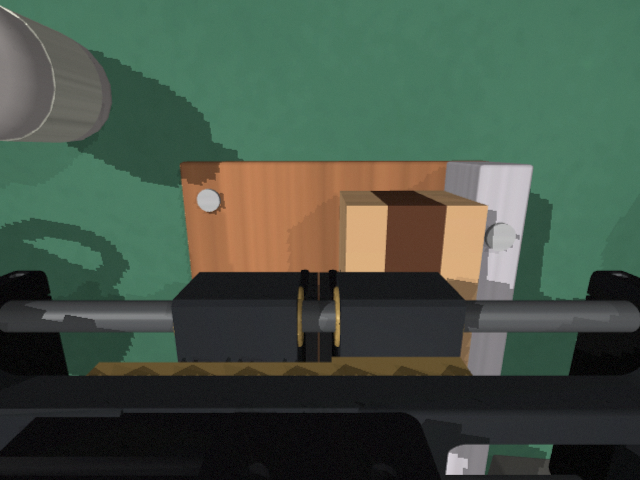

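```bash
python3 -m jog '[[0,-0.3,0,0,0,0,-1],[0,-1,0,0,0,0,-1],[0,-2,-1,0,0,0,-1],[0,0,-3,0,0,0,-1],[0,0,-4,0,0,0,1],[0,0,-4,0,0,0,1],[0,0,-2,0,0,0,1],[0,0,0,0,0,0,1]]' 30
python3 - <<'E'
from h import *
from bench import r
hx=np.array([.541,.3497])+R.from_euler('z',.013).apply([0,.04,0])[:2]; print(hx)
goal((*hx,.10),.013)
p=r.camera('wrist'); save(p,'w6')
p=r.camera('scene'); save(p,'s6'); crop(p,(175,190,415,315),3.3,'s6c')
for a in (-.0275,.0275):
  for b in (-.05,.05): print(a,b,proj(load('w6'),[*J2W(.0225+a,.125+b),.062]).round(1), proj(p,[*J2W(.0225+a,.125+b),.062]).round(1))
E
```

```text
time: 14.6
ee_pos: [0.521, 0.0581, 0.1829]
eef_rot: [0.642, 0.766, 0.001, 0.001]
ft_force: [0.6, 0.6, -0.6]
width: 0.0323
[0.54048001 0.38969662]
t 14.6 ee [0.521  0.0581 0.1829] w 0.03230763799470189 F [ 0.6  0.6 -0.6] q7 -0.15
turn [0.003 0.001 0.163] shift cm after turn [33.14  2.38  8.29] | before turn [32.32  7.69  8.28]
-0.0275 -0.05 [[363.6 291.3]] [[338.7 245.5]]
-0.0275 0.05 [[368.1 175.3]] [[392.9 251.2]]
0.0275 -0.05 [[426.3 291.3]] [[333.9 262.3]]
0.0275 0.05 [[436.9 175.4]] [[390.8 268.6]]
```

View pics/w6.png

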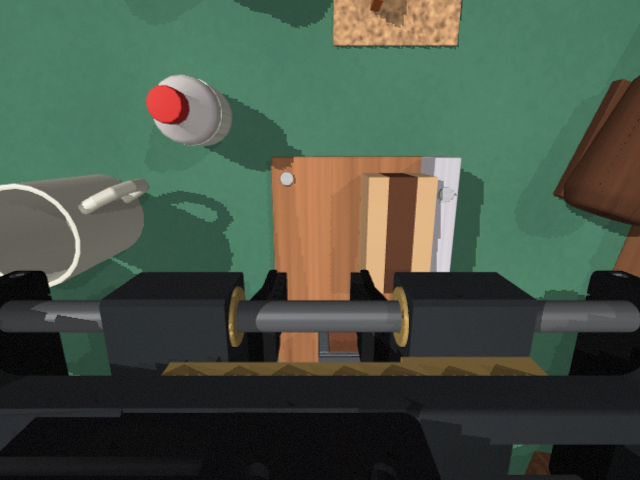

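View pics/s6c.png

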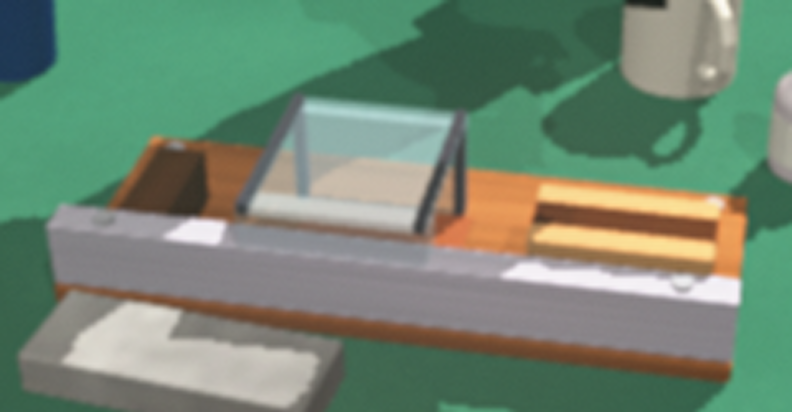

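```bash
python3 -m jog '[[0,0,0,0,0,0.083,1],[2,0,0,0,0,0.08,1],[3,0.4,0,0,0,0,1],[3,0.4,0,0,0,0,1],[3,0.4,0,0,0,0,1],[3,0.4,0,0,0,0,1],[3,0.4,0,0,0,0,1],[3,0.4,0,0,0,0,1],[3,0,0,0,0,0,1],[3,0,0,0,0,0,1],[3,0,0,0,0,0,1],[2,0,2,0,0,0,1],[0,0,2,0,0,0,1],[0,0,0,0,0,0,1]]' 30
python3 - <<'E'
from h import *
from bench import r
hx=np.array([.541,.3497])+R.from_euler('z',.013).apply([0,.04,0])[:2]
goal((*hx,.10),.013)
p=r.camera('wrist'); save(p,'w7')
E
```

```text
time: 16.45
ee_pos: [0.5379, 0.3662, 0.1386]
eef_rot: [0.703, 0.712, -0.002, -0.0]
ft_force: [0.5, -0.6, -0.2]
width: 0.087
t 16.45 ee [0.5379 0.3662 0.1386] w 0.0869768842072591 F [ 0.5 -0.6 -0.2] q7 -0.92
turn [-0.004  0.003 -0.   ] shift cm after turn [2.34 0.29 3.86] | before turn [2.35 0.3  3.85]
```

View pics/w7.png

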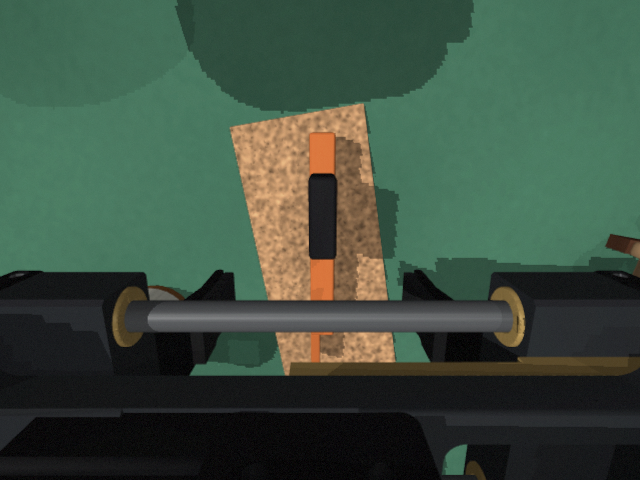

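Run:
```python
from h import *
p=load('w7')
print(back(p,[(309,215),(336.5,215),(322.5,174),(322.5,259)],.059), back(p,[(322,133)],.027))
S=R.from_euler('z',.013)
for l in [(-.01,.1,.024),(.01,.1,.024),(-.01,.07,.056),(.01,.07,.056),(-.01,.01,.056)]: print(l,proj(p,S.apply(l)+[.541,.3497,.003]).round(1))
```

```text
[[0.53230646 0.39226007 0.059     ]
 [0.55149516 0.39252458 0.059     ]
 [0.54126301 0.42054946 0.059     ]
 [0.54226069 0.36007484 0.059     ]] [[0.54072541 0.44834003 0.027     ]]
(-0.01, 0.1, 0.024) [[307.2 131.1]]
(0.01, 0.1, 0.024) [[334.1 131.1]]
(-0.01, 0.07, 0.056) [[306.  175.3]]
(0.01, 0.07, 0.056) [[335.5 175.3]]
(-0.01, 0.01, 0.056) [[306.7 259.5]]
```

```bash
python3 -m jog '[[2.4,0.35,1,0,0,0,1],[0,0,2.5,0,0,0,1],[0,0,2.5,0,0,0,1],[0,0,2.5,0,0,0,1],[0,0,1.85,0,0,0,1],[0,0,0,0,0,0,1]]' 40
python3 - <<'E'
from h import *
goal((.5418,.3903,.035),.013)
E
```

```text
time: 17.25
ee_pos: [0.5418, 0.3912, 0.0372]
eef_rot: [0.703, 0.711, -0.001, 0.0]
ft_force: [0.8, -0.2, -0.8]
width: 0.087
t 17.25 ee [0.5418 0.3912 0.0372] w 0.08697686167616628 F [ 0.8 -0.2 -0.8] q7 -1.0
turn [-0.001  0.001 -0.001] shift cm after turn [-0.09  0.    0.22] | before turn [-0.09  0.    0.22]
```

```bash
python3 -m jog '[[-0.05,0,0.1,0,0,0,1],[0,0,0,0,0,0,1],[0,0,0,0,0,0,-1],[0,0,0,0,0,0,-1],[0,0,0,0,0,0,-1],[0,0,0,0,0,0,-1],[0,0,0,0,0,0,-1],[0,0,0,0,0,0,-1]]' 40
python3 - <<'E'
from h import *
goal((.5418,.3903,.035),.013)
E
```

```text
time: 18.25
ee_pos: [0.5418, 0.3917, 0.037]
eef_rot: [0.702, 0.712, -0.0, 0.0]
ft_force: [0.5, -0.2, 0.3]
width: 0.0347
t 18.25 ee [0.5418 0.3917 0.037 ] w 0.03474446560743799 F [ 0.5 -0.2  0.3] q7 -1.0
turn [-0.  0.  0.] shift cm after turn [-0.14 -0.    0.2 ] | before turn [-0.14 -0.    0.2 ]
```

```bash
python3 -m jog '[[0,0,0,0,0,0,-1],[0,0,0,0,0,0,-1],[0,0,0,0,0,0,-1],[0,0,0,0,0,0,-1]]' 40
python3 - <<'E'
from h import *
goal((.5418,.3903,.035),.013)
E
```

```text
time: 18.75
ee_pos: [0.5418, 0.3917, 0.037]
eef_rot: [0.702, 0.712, -0.0, 0.0]
ft_force: [-0.5, 0.4, -0.3]
width: 0.0198
t 18.75 ee [0.5418 0.3917 0.037 ] w 0.019830332206656646 F [-0.5  0.4 -0.3] q7 -1.0
turn [-0.  0.  0.] shift cm after turn [-0.14 -0.    0.2 ] | before turn [-0.14 -0.    0.2 ]
```

```bash
python3 -m jog '[[0,0,-1,0,0,0,-1],[0,0,-2,0,0,0,-1],[0,0,-3,0,0,0,-1],[0,0,-2.5,0,0,0,-1],[0,0,0,0,0,-0.08,-1],[0,0,0,0,0,-0.083,-1],[0,0,0,0,0,0,-1]]' 40
python3 - <<'E'
from h import *
from bench import r
goal((*J2W(-.009,.3314),.048),JY)
p=r.camera('wrist'); save(p,'w8')
p=r.camera('scene'); save(p,'s8'); crop(p,(300,190,620,330),2.5,'s8c')
E
```

```text
time: 19.62
ee_pos: [0.5421, 0.3919, 0.1234]
eef_rot: [0.642, 0.766, 0.001, 0.0]
ft_force: [0.3, 0.7, -1.0]
width: 0.0197
t 19.62 ee [0.5421 0.3919 0.1234] w 0.01971664502844434 F [ 0.3  0.7 -1. ] q7 -0.81
turn [ 0.001 -0.001 -0.   ] shift cm after turn [-11.84  -4.15   7.54] | before turn [-11.84  -4.15   7.53]
```

View pics/w8.png

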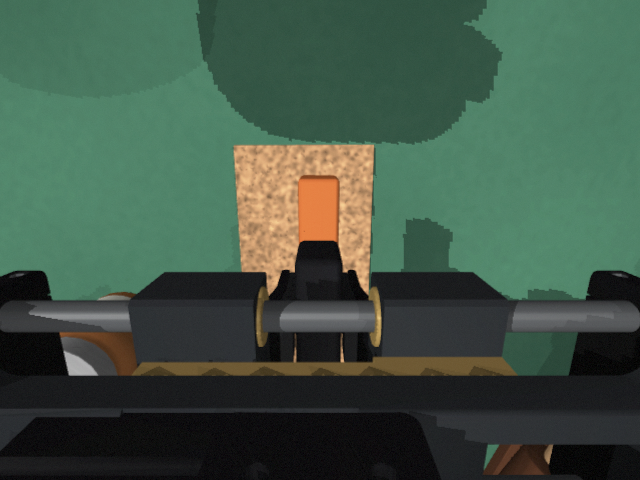

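View pics/s8c.png

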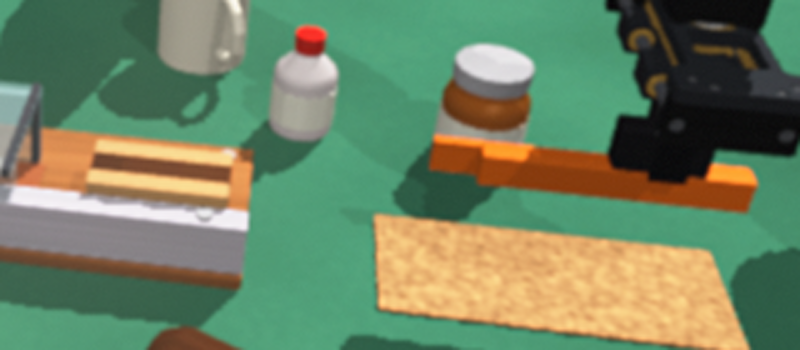

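Run:
```python
from h import *
from bench import r
p=load('w8'); s=r.read_state()
X=back(p,[(319,177),(299,210),(338.5,210)],.1134)-s['ee_pos']; print(R.from_quat(s['eef_rot']).inv().apply(X).round(4))
q=load('s8'); 
for l in [(.01,-.07,.024),(.01,-.07,0),(.01,.1,.024),(-.01,-.1,.024)]:
    w=R.from_quat(s['eef_rot']).apply([l[1]-.0414,l[0],0])+s['ee_pos']; w[2]=.1234-.034+l[2]
    u=proj(q,w)[0]; print(l,((u-[300,190]+.5)*2.5).round(1))
```

```text
[[ 0.0578  0.0019  0.0095]
 [ 0.0419 -0.0078  0.0095]
 [ 0.042   0.0114  0.0095]]
(0.01, -0.07, 0.024) [483.9 155.2]
(0.01, -0.07, 0) [477.3 184.9]
(0.01, 0.1, 0.024) [759.6 183.6]
(-0.01, -0.1, 0.024) [435.1 134.1]
```

```bash
python3 -m jog '[[-2,-0.7,0,0,0,0,-1],[-2.5,-0.9,0,0,0,0,-1],[-2.5,-0.9,0,0,0,0,-1],[-2.5,-0.9,0,0,0,0,-1],[-2.3,-0.75,0,0,0,0,-1],[0,0,0,0,0,0,-1],[0,0,2,0,0,0,-1],[0,0,2,0,0,0,-1],[0,0,2,0,0,0,-1],[0,0,1.2,0,0,0,-1],[0,0,0,0,0,0,-1],[0,0,0,0,0,0,-1]]' 40
python3 - <<'E'
from h import *
from bench import r
goal((*J2W(-.009,.3314),.048),JY)
p=r.camera('wrist'); save(p,'w9')
p=r.camera('scene'); save(p,'s9'); crop(p,(290,210,530,330),3.3,'s9c')
p=r.camera('top'); save(p,'t9')
E
```

```text
time: 21.22
ee_pos: [0.5219, 0.2686, 0.0505]
eef_rot: [0.642, 0.767, 0.0, 0.0]
ft_force: [0.9, -0.4, 0.0]
width: 0.0198
t 21.23 ee [0.5219 0.2686 0.0505] w 0.01983990835119572 F [ 0.9 -0.4  0. ] q7 -0.69
turn [ 0.001 -0.     0.001] shift cm after turn [-0.05 -0.01  0.25] | before turn [-0.05 -0.01  0.25]
```

View pics/s9c.png

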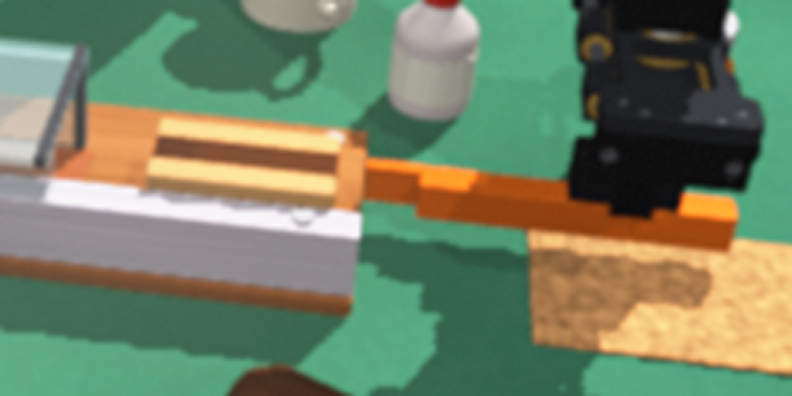

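View pics/t9.png

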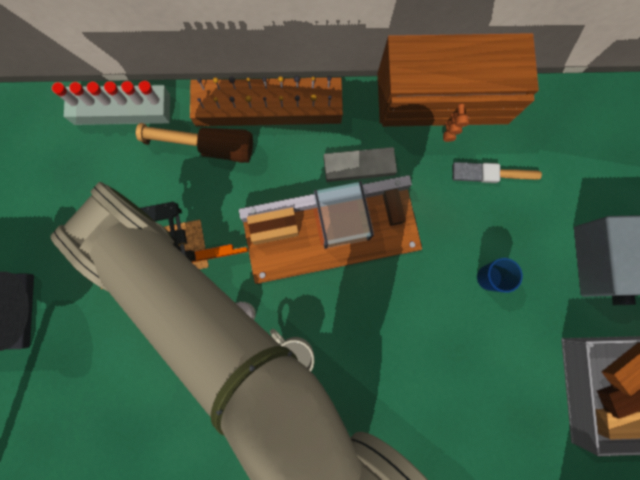

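Run:
```python
from h import *
p=load('t9'); crop(p,(190,190,330,290),5.6,'t9c')
f=lambda x,y,z:((proj(p,[*J2W(x,y),z])[0]-[190,190]+.5)*5.6).round(0)
print('blk',[f(.0225+a,.125+b,.062) for a,b in ((-.0275,-.05),(-.0275,.05),(.0275,-.05),(.0275,.05))])
print('toe',f(-.002-.009,.19,.04),f(-.01-.009,.19,.04),'heel',f(.001,.22,.04))
```

```text
blk [array([606., 237.]), array([347., 289.]), array([578.,  98.]), array([320., 149.])]
toe [318. 320.] [322. 340.] heel [236. 305.]
```

View pics/t9c.png

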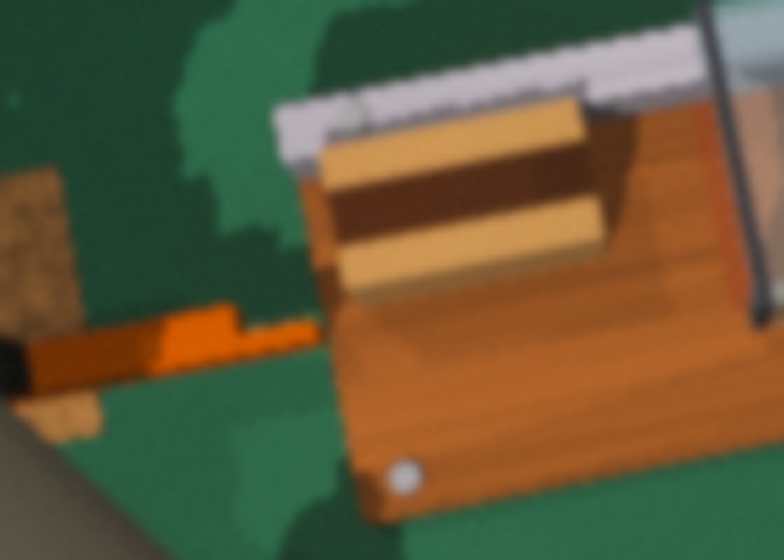

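```bash
python3 -m jog '[[-1,0,0.2,0,0,0,-1],[-1.5,0,0,0,0,0,-1],[-1.5,0,0,0,0,0,-1],[0,0,0,0,0,0,-1],[0,0.3,0,0,0,0,-1],[0,0.2,0,0,0,0,-1],[0,0,0,0,0,0,-1]]' 40
python3 -c "
from h import *
goal((*J2W(-.003,.2864),.0475),JY)"
python3 -m jog '[[0,0.1,0,0,0,0,-1],[0,0,0,0,0,0,-1]]' 40
python3 -m jog '[[0,0.1,0,0,0,0,-1],[0,0,0,0,0,0,-1]]' 40
```

```text
time: 22.25
ee_pos: [0.5335, 0.2303, 0.048]
eef_rot: [0.642, 0.767, 0.0, -0.0]
ft_force: [-0.4, -0.1, -1.0]
width: 0.0199
t 22.25 ee [0.5335 0.2303 0.048 ] w 0.01994562418611741 F [-0.4 -0.1 -1. ] q7 -0.62
turn [-0.    -0.     0.001] shift cm after turn [-0.58  0.12  0.05] | before turn [-0.58  0.12  0.05]
time: 22.5
ee_pos: [0.5344, 0.2301, 0.048]
eef_rot: [0.642, 0.767, -0.0, -0.0]
ft_force: [-1.3, 1.4, -1.1]
width: 0.0195
time: 22.75
ee_pos: [0.5351, 0.2302, 0.0479]
eef_rot: [0.642, 0.766, -0.0, -0.0]
ft_force: [-3.4, 0.7, -1.4]
width: 0.0196
```

```bash
python3 -m jog '[[-0.3,0.03,0,0,0,0,-1],[-0.4,0,0,0,0,0,-1],[-0.5,0,0,0,0,0,-1],[-0.5,0,0,0,0,0,-1],[-0.5,0,0,0,0,0,-1],[0,0,0,0,0,0,-1]]' 40
python3 - <<'E'
from h import *
from bench import r
goal((*J2W(-.003,.2864-.03),.0475),JY)
p=r.camera('scene'); save(p,'s10'); crop(p,(290,210,530,330),3.3,'s10c')
p=r.camera('top'); save(p,'t10'); crop(p,(190,165,330,265),5.6,'t10c')
E
```

```text
time: 23.5
ee_pos: [0.5395, 0.2078, 0.0478]
eef_rot: [0.643, 0.766, -0.0, -0.0]
ft_force: [-4.8, -0.4, -1.3]
width: 0.0197
t 23.5 ee [0.5395 0.2078 0.0478] w 0.01974154613971524 F [-4.8 -0.4 -1.3] q7 -0.58
turn [-0.001  0.001 -0.   ] shift cm after turn [-1.25 -0.07  0.03] | before turn [-1.25 -0.07  0.03]
```

View pics/s10c.png

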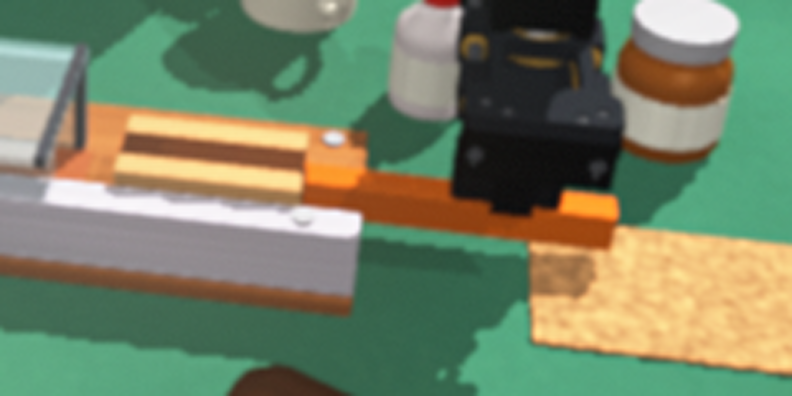

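View pics/t10c.png

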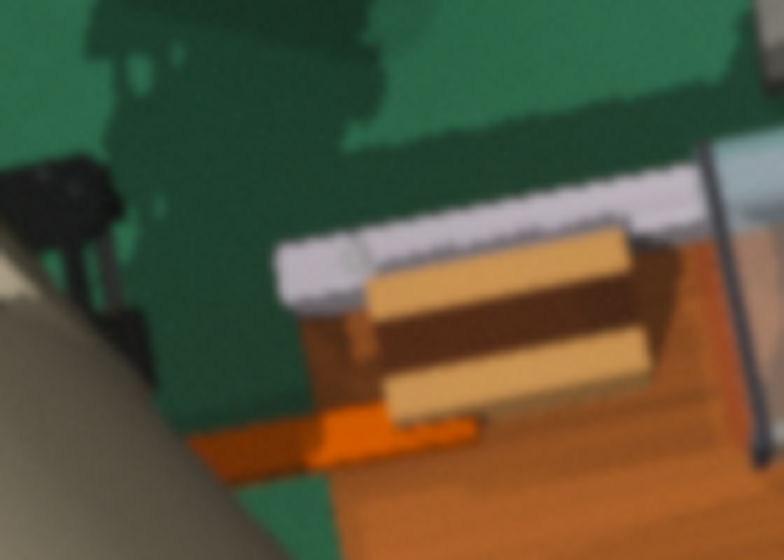

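```bash
python3 -m jog '[[-0.4,0.02,0,0,0,0,-1],[-0.5,0,0,0,0,0,-1],[-0.5,0,0,0,0,0,-1],[-0.5,0,0,0,0,0,-1],[-0.5,0,0,0,0,0,-1],[-0.5,0,0,0,0,0,-1]]' 40
python3 -c "
from h import *
goal((*J2W(-.003,.0814),.0475),JY)"
python3 -m jog '[[-0.5,0,0,0,0,0,-1],[-0.5,0,0,0,0,0,-1],[-0.5,0,0,0,0,0,-1],[-0.5,0,0,0,0,0,-1],[-0.5,0,0,0,0,0,-1],[-0.5,0,0,0,0,0,-1]]' 40
python3 - <<'E'
from h import *
from bench import r
goal((*J2W(-.003,.0814),.0475),JY)
p=r.camera('top'); save(p,'t11'); crop(p,(230,165,370,265),5.6,'t11c')
E
```

```text
time: 24.35
ee_pos: [0.5445, 0.1806, 0.048]
eef_rot: [0.642, 0.767, 0.0, -0.001]
ft_force: [-4.8, 3.1, -1.0]
width: 0.0197
t 24.35 ee [0.5445 0.1806 0.048 ] w 0.019748407642364147 F [-4.8  3.1 -1. ] q7 -0.53
turn [-0.001 -0.001  0.001] shift cm after turn [-15.99  -0.09   0.05] | before turn [-15.99  -0.1    0.03]
time: 25.1
ee_pos: [0.5498, 0.1509, 0.048]
eef_rot: [0.642, 0.767, 0.0, -0.0]
ft_force: [-6.2, 2.4, -0.4]
width: 0.0196
t 25.1 ee [0.5498 0.1509 0.048 ] w 0.019645346873972302 F [-6.2  2.4 -0.4] q7 -0.47
turn [-0.001 -0.001  0.001] shift cm after turn [-12.97  -0.09   0.05] | before turn [-12.97  -0.11   0.04]
```

View pics/t11c.png

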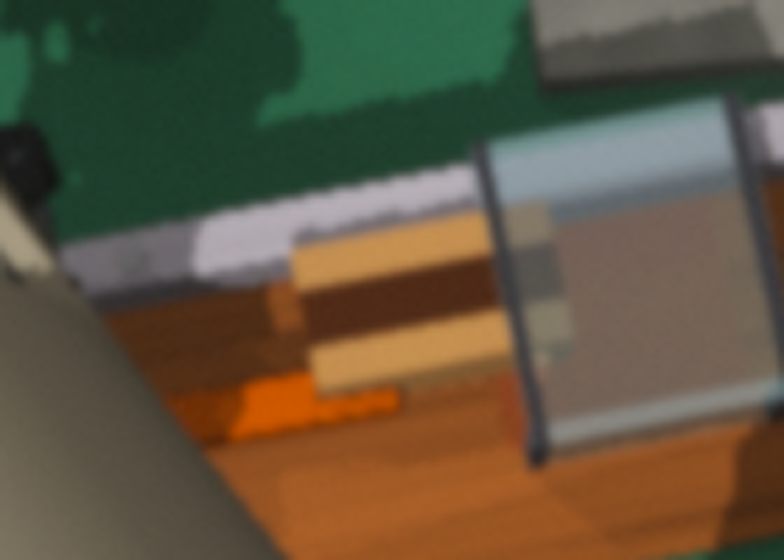

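```bash
python3 -m jog '[[-0.5,0,0,0,0,0,-1],[-0.5,0,0,0,0,0,-1],[-0.5,0,0,0,0,0,-1],[-0.5,0,0,0,0,0,-1],[-0.5,0,0,0,0,0,-1],[-0.5,0,0,0,0,0,-1],[-0.5,0,0,0,0,0,-1],[-0.5,0,0,0,0,0,-1]]' 40
python3 -c "
from h import *
goal((*J2W(-.003,.0814),.0475),JY)"
python3 -m jog '[[-0.5,0,0,0,0,0,-1],[-0.5,0,0,0,0,0,-1],[-0.5,0,0,0,0,0,-1],[-0.5,0,0,0,0,0,-1],[-0.5,0,0,0,0,0,-1],[-0.5,0,0,0,0,0,-1],[-0.5,0,0,0,0,0,-1],[-0.5,0,0,0,0,0,-1]]' 40
python3 - <<'E'
from h import *
from bench import r
goal((*J2W(-.003,.0814),.0475),JY)
p=r.camera('top'); save(p,'t12'); crop(p,(280,165,420,265),5.6,'t12c')
p=r.camera('scene'); save(p,'s12'); crop(p,(175,190,415,315),3.3,'s12c')
E
```

```text
time: 26.15
ee_pos: [0.5569, 0.1115, 0.048]
eef_rot: [0.642, 0.767, -0.0, -0.0]
ft_force: [-4.7, 1.5, -0.4]
width: 0.0197
t 26.15 ee [0.5569 0.1115 0.048 ] w 0.019744949215164672 F [-4.7  1.5 -0.4] q7 -0.4
turn [-0.    -0.001  0.001] shift cm after turn [-8.96 -0.1   0.05] | before turn [-8.96 -0.11  0.04]
time: 27.15
ee_pos: [0.5639, 0.0719, 0.048]
eef_rot: [0.642, 0.767, -0.0, -0.0]
ft_force: [-4.3, 3.4, -0.3]
width: 0.0199
t 27.15 ee [0.5639 0.0719 0.048 ] w 0.0198716803985589 F [-4.3  3.4 -0.3] q7 -0.32
turn [-0.    -0.     0.001] shift cm after turn [-4.95 -0.1   0.05] | before turn [-4.95 -0.11  0.04]
```

View pics/t12c.png

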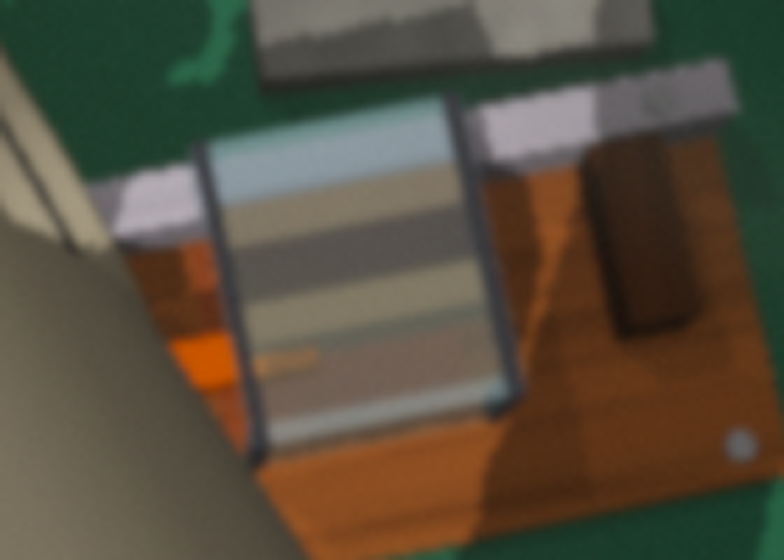

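View pics/s12c.png

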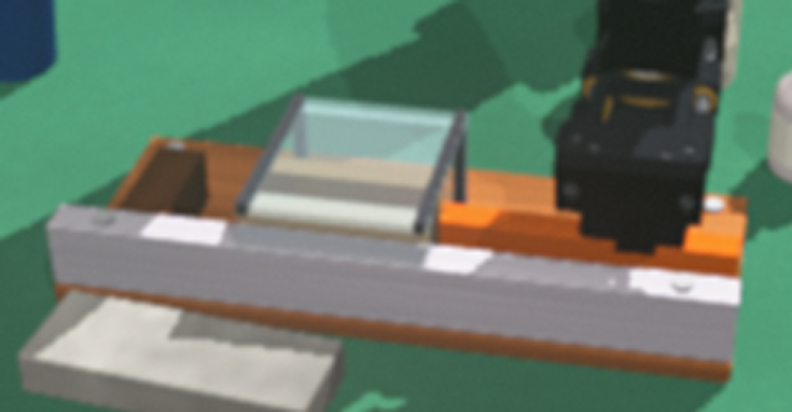

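Still flush, with a steady 4–6 N pressing it to the fence. About 5 cm is left, so I'll slow down near the stop.

```bash
python3 -m jog '[[-0.5,0,0,0,0,0,-1],[-0.5,0,0,0,0,0,-1],[-0.5,0,0,0,0,0,-1],[-0.5,0,0,0,0,0,-1],[-0.5,0,0,0,0,0,-1],[-0.5,0,0,0,0,0,-1],[-0.5,0,0,0,0,0,-1],[-0.5,0,0,0,0,0,-1],[-0.3,0,0,0,0,0,-1]]' 40
python3 -m jog '[[-0.2,0,0,0,0,0,-1],[-0.2,0,0,0,0,0,-1],[0,0,0,0,0,0,-1]]' 40
python3 -m jog '[[-0.1,0,0,0,0,0,-1],[-0.1,0,0,0,0,0,-1],[0,0,0,0,0,0,-1]]' 40
python3 -c "
from h import *
goal((*J2W(-.003,.0814),.0475),JY)"
```

```text
time: 28.38
ee_pos: [0.5716, 0.0294, 0.048]
eef_rot: [0.642, 0.767, -0.0, -0.0]
ft_force: [-4.1, 2.4, -2.0]
width: 0.0197
time: 28.75
ee_pos: [0.5723, 0.0254, 0.048]
eef_rot: [0.642, 0.767, -0.0, -0.0]
ft_force: [-3.5, 0.7, -1.1]
width: 0.0195
time: 29.12
ee_pos: [0.5727, 0.0237, 0.048]
eef_rot: [0.642, 0.767, -0.0, -0.0]
ft_force: [-5.1, 2.3, -1.5]
width: 0.0195
t 29.12 ee [0.5727 0.0237 0.048 ] w 0.01947782742603507 F [-5.1  2.3 -1.5] q7 -0.23
turn [-0.    -0.     0.001] shift cm after turn [-0.04 -0.12  0.05] | before turn [-0.04 -0.12  0.05]
```

```bash
python3 -m jog '[[-0.1,0,0,0,0,0,-1],[0,0,0,0,0,0,-1]]' 40
python3 -m jog '[[-0.1,0,0,0,0,0,-1],[0,0,0,0,0,0,-1]]' 40
python3 -m jog '[[-0.1,0,0,0,0,0,-1],[0,0,0,0,0,0,-1]]' 40
python3 - <<'E'
from h import *
from bench import r
goal((*J2W(-.003,.0814),.0475),JY)
p=r.camera('top'); save(p,'t13'); crop(p,(280,165,420,265),5.6,'t13c')
E
```

```text
time: 29.38
ee_pos: [0.5727, 0.0236, 0.048]
eef_rot: [0.642, 0.767, 0.0, -0.001]
ft_force: [-5.1, 4.9, -1.0]
width: 0.0194
time: 29.62
ee_pos: [0.5727, 0.0235, 0.0481]
eef_rot: [0.642, 0.767, 0.001, -0.001]
ft_force: [-5.7, 7.0, -0.2]
width: 0.0196
time: 29.88
ee_pos: [0.5727, 0.0235, 0.0482]
eef_rot: [0.641, 0.767, 0.001, -0.001]
ft_force: [-6.6, 9.4, 0.8]
width: 0.0201
t 29.88 ee [0.5727 0.0235 0.0482] w 0.020077078170864057 F [-6.6  9.4  0.8] q7 -0.23
turn [-0.    -0.003  0.003] shift cm after turn [-0.03 -0.12  0.07] | before turn [-0.03 -0.12  0.07]
```

View pics/t13c.png

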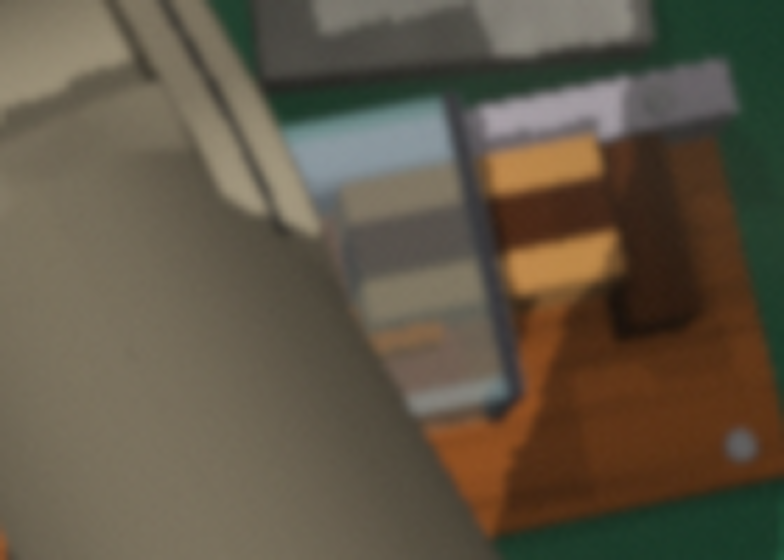

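```bash
python3 -m jog '[[0.3,-0.1,0,0,0,0,-1],[0,-0.2,0,0,0,0,-1],[0.3,-0.2,0,0,0,0,-1],[1,0,0,0,0,0,-1],[1.5,0,0,0,0,0,-1],[2,0,0,0,0,0,-1],[2,0,0,0,0,0,-1],[2,0,0,0,0,0,-1],[2,0,0,0,0,0,-1],[2,0,0,0,0,0,-1],[0,0,-3,0,0,0,-1],[0,0,-3,0,0,0,-1],[2,0,-1,0,0,0,-1],[3,0,0,0,0,0,-1],[0,0,0,0,0,0,-1]]' 40
python3 - <<'E'
from h import *
from bench import r
c,s=np.cos(.1755),np.sin(.1755); o=np.array([.5405,.3465]); d=o+np.array([-s,c])*.0414
print(d); goal((*d,.0375),JY)
p=r.camera('top'); save(p,'t14'); crop(p,(280,165,420,265),5.6,'t14c')
p=r.camera('scene'); save(p,'s14'); crop(p,(175,190,415,315),3.3,'s14c')
E
```

```text
time: 31.8
ee_pos: [0.5348, 0.2025, 0.1178]
eef_rot: [0.64, 0.768, 0.0, -0.001]
ft_force: [0.1, 0.4, -1.0]
width: 0.0198
[0.53327154 0.38726407]
t 31.8 ee [0.5348 0.2025 0.1178] w 0.0197597707961703 F [ 0.1  0.4 -1. ] q7 -0.52
turn [-0.    -0.002  0.006] shift cm after turn [18.22  3.08  8.03] | before turn [18.19  3.19  8.06]
```

View pics/t14.png

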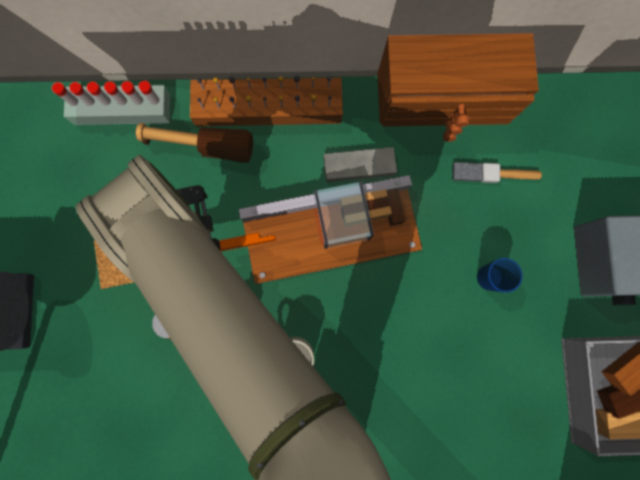

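View pics/s14c.png

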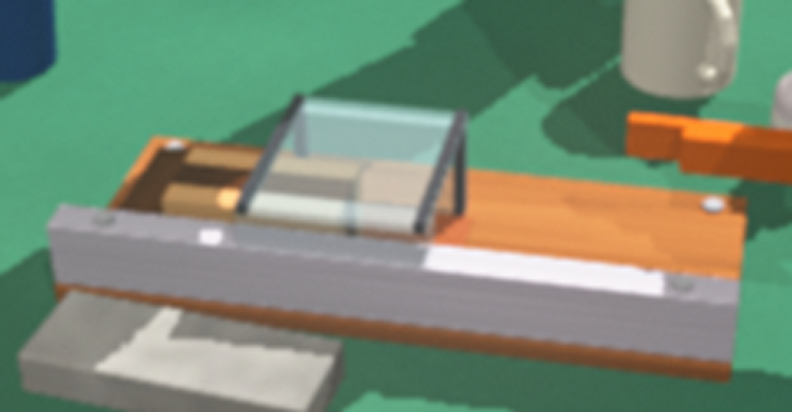

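```bash
python3 -m jog '[[2,0.4,0,0,0,0.006,-1],[3,0.5,0,0,0,0,-1],[3,0.5,0,0,0,0,-1],[3,0.5,0,0,0,0,-1],[3,0.5,0,0,0,0,-1],[3,0.5,0,0,0,0,-1],[1.2,0.2,0,0,0,0,-1],[0,0,0,0,0,0,-1],[0,0,2,0,0,0,-1],[0,0,2,0,0,0,-1],[0,0,2,0,0,0,-1],[0,0,1,0,0,0,-1],[0,0,0,0,0,0,-1],[0,0,0,0,0,0,-1]]' 40
python3 - <<'E'
from h import *
from bench import r
goal((.5333,.3873,.0375),JY)
p=r.camera('scene'); save(p,'s15'); crop(p,(440,230,605,335),4.8,'s15c')
E
```

```text
time: 33.65
ee_pos: [0.5366, 0.3828, 0.0487]
eef_rot: [0.645, 0.765, 0.001, 0.0]
ft_force: [-0.8, -0.8, -0.8]
width: 0.02
t 33.65 ee [0.5366 0.3828 0.0487] w 0.019993670824013977 F [-0.8 -0.8 -0.8] q7 -0.85
turn [ 0.001 -0.001 -0.005] shift cm after turn [ 0.5  -0.25  1.12] | before turn [ 0.5  -0.26  1.12]
```

View pics/s15c.png

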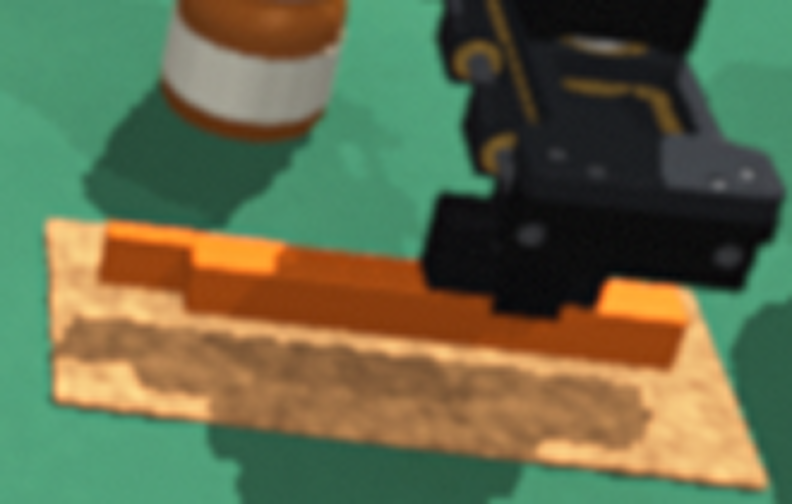

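View pics/t14c.png

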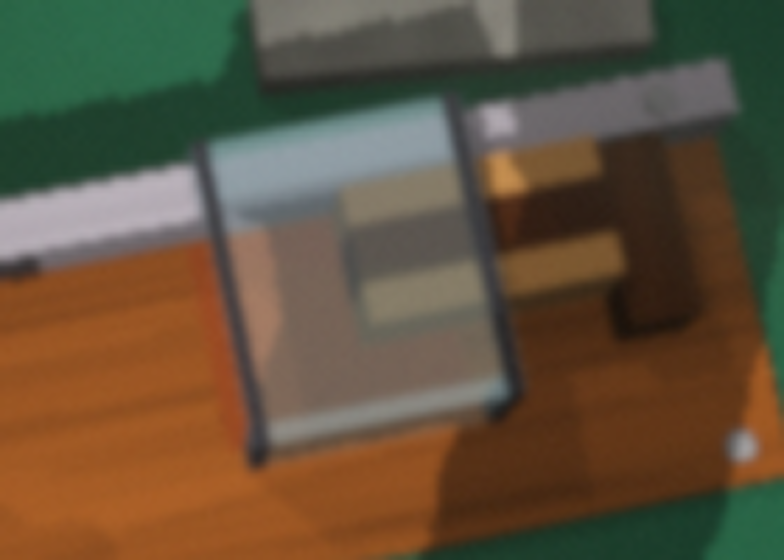

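```bash
python3 -m jog '[[0.2,-0.2,0.6,0,0,0,-1],[0,0,0.4,0,0,0,-1],[0,0,0,0,0,0,-1],[0,0,0,0,0,0,-1]]' 40
python3 -m jog '[[0,0,0.1,0,0,0,-1],[0,0,0,0,0,0,-1]]' 40
```

```text
time: 34.2
ee_pos: [0.5341, 0.3841, 0.0381]
eef_rot: [0.645, 0.765, 0.0, 0.0]
ft_force: [0.4, -0.3, -1.3]
width: 0.0196
time: 34.45
ee_pos: [0.5341, 0.3841, 0.037]
eef_rot: [0.645, 0.765, -0.0, 0.0]
ft_force: [-0.3, -0.3, -1.5]
width: 0.0197
```

```bash
python3 -m jog '[[0,0,0.05,0,0,0,-1],[0,0,0,0,0,0,0],[0,0,0,0,0,0,0.5],[0,0,0,0,0,0,0.8],[0,0,0,0,0,0,0.8],[0,0,0,0,0,0,0.8],[0,0,-1,0,0,0,0.8],[0,0,-3,0,0,0,0.8],[0,0,-4,0,0,0,0.8],[0,0,-4,0,0,0,0.8],[0,0,0,0,0,0,0.8]]' 40
python3 - <<'E'
from h import *
from bench import r
p=r.camera('wrist'); save(p,'w16')
p=r.camera('scene'); save(p,'s16'); crop(p,(440,230,605,335),4.8,'s16c')
print(r.read_state()['width'])
E
```

```text
time: 35.83
ee_pos: [0.5351, 0.3857, 0.161]
eef_rot: [0.644, 0.765, 0.003, 0.001]
ft_force: [-0.6, -0.9, -1.4]
width: 0.0783
0.0782730358622025
```

View pics/w16.png

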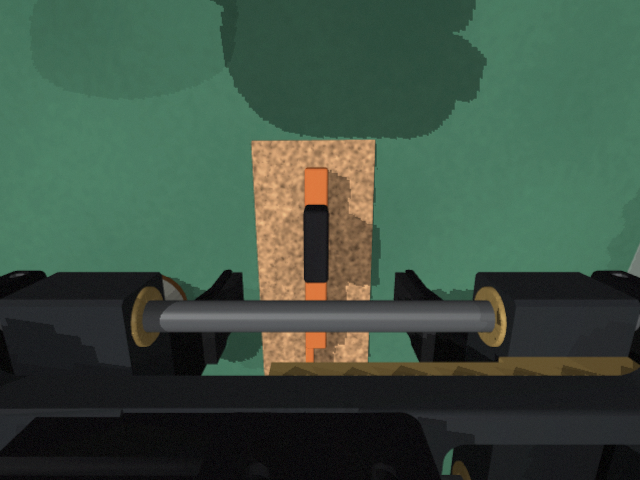

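View pics/s16.png

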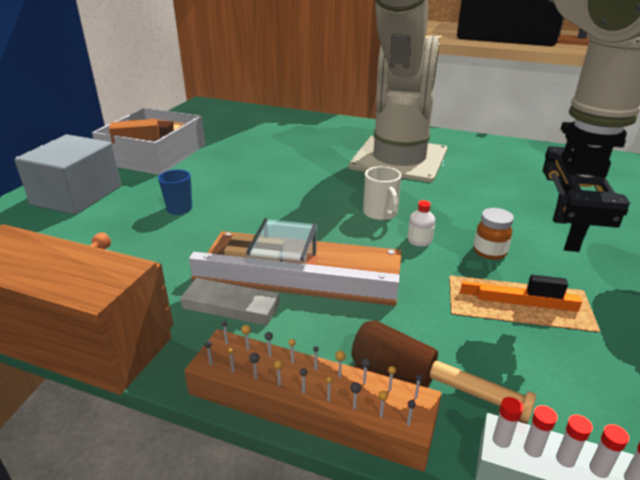

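Run:
```python
from h import *
from bench import r
q=load('t14')
f=lambda x,y,z:((proj(q,[*J2W(x,y),z])[0]-[280,165]+.5)*5.6).round(0)
print([f(.0225+a,-.08+b,.062) for a,b in ((-.0275,-.05),(-.0275,.05),(.0275,-.05),(.0275,.05))])
p=r.camera('top'); save(p,'t17')
for n in ['jar','tin','glue','stone']:
    d=r.search_frame(p,n); print(n,[(x['rect'],round(x['score'],2)) for x in d[:1]])
w=load('w16'); print(back(w,[(316,168)],.027),back(w,[(316,206),(316,282)],.059))
```

```text
[array([628., 272.]), array([373., 323.]), array([596., 135.]), array([343., 185.])]
jar [([104.8, 240.4, 195.5, 267.1], 0.53)]
tin [([171.3, 306.8, 195.0, 323.7], 0.72)]
glue [([228.3, 302.9, 256.4, 327.4], 0.72)]
stone [([324.8, 149.4, 398.1, 180.3], 0.61)]
[[0.52611439 0.44068891 0.027     ]] [[0.53061779 0.41434134 0.059     ]
 [0.54102135 0.35335336 0.059     ]]
```

Run:
```python
from bench import r
p=r.camera('scene')
for n in ['jar','tin','glue','stone','block','stick']:
    d=r.search_frame(p,n); print(n,[(x['rect'],round(x['score'],2)) for x in d[:1]])
print(r.close_job())
```

```text
jar [([473.9, 208.7, 513.6, 262.0], 0.87)]
tin [([161.0, 170.1, 190.3, 213.8], 0.64)]
glue [([409.2, 201.6, 435.3, 245.7], 0.93)]
stone [([178.6, 276.2, 276.1, 324.2], 0.76)]
block [([225.6, 236.0, 254.8, 257.1], 0.71)]
stick [([462.4, 278.4, 581.6, 316.8], 0.94)]
the job is handed in; nothing more can be done
None
```

The blank is home against the end stop and flush to the fence, and the stick is lying flat on the mat, released. I handed the job in at about 36 s; no verdict comes back, so this rests on my own checks.

**What I did:**
- I set the blank on the infeed and let go. I then nudged it flush to the fence with closed fingers while its nose was still short of the hood.
- I picked up the push stick and fed the blank in with it, holding about 4–6 N against the fence all the way.
- The blank stopped against the end stop, with the push force rising to about 9 N while the tool stood still.
- I drew the stick back out, laid it on the mat and let go.

**Last checks:**
- **Blank:** in the top view its corners fall within about 4 pixels of the enlarged picture (under 2 mm) of where a home, flush blank should be.
- **Stick:** its centre is about 3 mm from the mat's centre, with the gripper open and well clear above it.
- **Bystanders:** in the scene view the jar, tin and stone detections lie within a few pixels of the start, and the glue bottle stands where it stood.

**Disagreements:** in the final top view the network's boxes for the jar and tin were wrong, because the arm partly hid the jar. I relied on the scene view for those two. The first scene-view search had also put the glue's box on the jar, so for the glue I compared the top-view boxes, which agree within about 3 pixels.

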